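Sieve the mixed nuts

TASK

Pick up the sieve of mixed nuts by the bar over its middle and shake it side to side above the shallow tray until all four small nuts have dropped into the tray and only the two large ones are left in it. Set the sieve down on the bench and let go, then take it by the bar behind its back wall and tip the two large nuts over its spout into the deep bin, and finally stand the empty sieve upright on the bench, clear of tray and bin. Never touch the nuts with the gripper, and leave the screwdriver, wrench and jar where they lie.

Things in the scene. Friction and masses are not known exactly. Their poses are not given: they have to be found in the camera images.
- sieve: Loose metal sieve, 0.26 kg. Tray 74 mm (x) by 124 mm (y) inside, 4 mm walls (82 by 132 mm outside), wall tops 42 mm up. Origin: centre of its underside, at bench level when it stands; z up, +x to the back wall, -x to the open spout (at the start roughly towards the robot, yaw within 0.35 rad). With spout and back bar it spans x = -80 to +87 mm. The nuts start loose in it.
- sieve_floor (a point): Centre of the sieve floor's top, 13 mm above the sieve's origin. 3 mm sheet, 3 rows (x) by 4 columns (y) of 22 mm square holes; 4 mm bars between rows, 12 mm lands between columns (at y = -34, 0, 34 mm). The small nuts start on the lands and drop when slid over a hole; nuts slide easily on it (friction about 0.2).
- sieve_bail (a point): Middle of the black bar over the sieve (14 mm thick in x, 20 mm high, 76 mm long in y), carried by a bow from the two side walls; 12 mm behind (+x of) the origin and 75 mm above it, about over the sieve's centre of mass. Rigid, does not swing. Clear space of 34 mm between the bar and the large nuts' tops.
- sieve_rear (a point): Middle of the black bar behind the sieve's back wall (14 mm thick in x, 20 mm high, 76 mm long in y, its brackets at y = -40 and +40 mm); 80 mm behind (+x of) the origin and 62 mm above it; 32 mm of clear space between bar and back wall, which is lower. Rigid.
- sieve_spout (a point): Middle of the spout's lip (124 mm wide, in y), 75 mm in front (-x) of the sieve's origin and 27 mm above it. The floor has no wall on this side: it goes on as a ramp rising 20 degrees for 40 mm, with cheeks at its sides, to the lip. To empty the sieve, turn it about its y axis so that the lip goes down; tilted 45 degrees, the large nuts slide out.
- tray: Shallow open tray of grey plastic, fixed: 190 (x) by 200 (y) by 30 mm high, walls and floor 4 mm. Origin: centre of its underside; z up.
- bin: Deep open bin of the same grey plastic, fixed: 170 (x) by 190 (y) by 60 mm high, walls and floor 4 mm. Origin: centre of its underside; z up.
- small1: Small steel hexagonal nut, 17 mm across flats (20 mm across corners), 8 mm thick, 12 g. Origin: centre of one flat face; z along its axis.
- small2: Small steel hexagonal nut, 17 mm across flats (20 mm across corners), 8 mm thick, 12 g. Origin: centre of one flat face; z along its axis.
- small3: Small steel hexagonal nut, 17 mm across flats (20 mm across corners), 8 mm thick, 12 g. Origin: centre of one flat face; z along its axis.
- small4: Small steel hexagonal nut, 17 mm across flats (20 mm across corners), 8 mm thick, 12 g. Origin: centre of one flat face; z along its axis.
- large1: Large steel hexagonal nut, 34 mm across flats (39 mm across corners), 18 mm thick, 75 g; does not pass the sieve's holes. Origin: centre of one flat face; z along its axis.
- large2: Large steel hexagonal nut, 34 mm across flats (39 mm across corners), 18 mm thick, 75 g; does not pass the sieve's holes. Origin: centre of one flat face; z along its axis.
- screwdriver: Bystander: screwdriver 200 mm long, lying across the far side of the bench.
- wrench: Bystander: open-ended wrench 170 mm long, lying across the far side of the bench.
- jar: Bystander: closed jar 64 mm across and 75 mm high, standing at the far side of the bench.

How it is judged:
On the way, in this order (a step that is already met when the one before it is completed fails the run):
1. the sieve is held by its overhead bar, off the bench, with all four small nuts in the tray and both large nuts still in the sieve (x of small1 in the frame of tray between -0.09 and 0.09 m and y of small1 in the frame of tray between -0.095 and 0.095 m and z of small1 in the frame of tray between -0.005 and 0.03 m and x of small2 in the frame of tray between -0.09 and 0.09 m and y of small2 in the frame of tray between -0.095 and 0.095 m and z of small2 in the frame of tray between -0.005 and 0.03 m and x of small3 in the frame of tray between -0.09 and 0.09 m and y of small3 in the frame of tray between -0.095 and 0.095 m and z of small3 in the frame of tray between -0.005 and 0.03 m and x of small4 in the frame of tray between -0.09 and 0.09 m and y of small4 in the frame of tray between -0.095 and 0.095 m and z of small4 in the frame of tray between -0.005 and 0.03 m and x of large1 in the frame of sieve between -0.075 and 0.045 m and y of large1 in the frame of sieve between -0.066 and 0.066 m and z of large1 in the frame of sieve between 0.003 and 0.05 m and x of large2 in the frame of sieve between -0.075 and 0.045 m and y of large2 in the frame of sieve between -0.066 and 0.066 m and z of large2 in the frame of sieve between 0.003 and 0.05 m and height (world z) of sieve above 0.015 m and distance between the grasp point and sieve_bail below 0.045 m and contact force between the fingers and sieve above 0.5 N), for 0.2 s.
2. the sieve stands on the bench, let go, with both large nuts in it (height (world z) of sieve below 0.004 m and angle between sieve's own z axis and vertical below 0.05 rad and linear speed of sieve below 0.02 m/s and contact force between the fingers and sieve below 0.1 N and x of large1 in the frame of sieve between -0.075 and 0.045 m and y of large1 in the frame of sieve between -0.066 and 0.066 m and z of large1 in the frame of sieve between 0.003 and 0.05 m and x of large2 in the frame of sieve between -0.075 and 0.045 m and y of large2 in the frame of sieve between -0.066 and 0.066 m and z of large2 in the frame of sieve between 0.003 and 0.05 m), for 0.2 s.
3. both large nuts lie in the bin while the sieve is held by its back bar (x of large1 in the frame of bin between -0.08 and 0.08 m and y of large1 in the frame of bin between -0.09 and 0.09 m and z of large1 in the frame of bin between -0.005 and 0.045 m and x of large2 in the frame of bin between -0.08 and 0.08 m and y of large2 in the frame of bin between -0.09 and 0.09 m and z of large2 in the frame of bin between -0.005 and 0.045 m and distance between the grasp point and sieve_rear below 0.045 m and contact force between the fingers and sieve above 0.5 N), for 0.2 s.
At the end, for the whole second after the job is handed in: All four small nuts lie at rest inside the tray and both large nuts at rest inside the bin; the empty sieve stands upright on the bench (within 4 mm in height and 3 degrees, at rest, its centre more than 130 mm from the centres of tray and bin), let go (x of small1 in the frame of tray between -0.09 and 0.09 m and y of small1 in the frame of tray between -0.095 and 0.095 m and z of small1 in the frame of tray between -0.005 and 0.03 m and x of small2 in the frame of tray between -0.09 and 0.09 m and y of small2 in the frame of tray between -0.095 and 0.095 m and z of small2 in the frame of tray between -0.005 and 0.03 m and x of small3 in the frame of tray between -0.09 and 0.09 m and y of small3 in the frame of tray between -0.095 and 0.095 m and z of small3 in the frame of tray between -0.005 and 0.03 m and x of small4 in the frame of tray between -0.09 and 0.09 m and y of small4 in the frame of tray between -0.095 and 0.095 m and z of small4 in the frame of tray between -0.005 and 0.03 m and x of large1 in the frame of bin between -0.08 and 0.08 m and y of large1 in the frame of bin between -0.09 and 0.09 m and z of large1 in the frame of bin between -0.005 and 0.045 m and x of large2 in the frame of bin between -0.08 and 0.08 m and y of large2 in the frame of bin between -0.09 and 0.09 m and z of large2 in the frame of bin between -0.005 and 0.045 m and height (world z) of sieve below 0.004 m and angle between sieve's own z axis and vertical below 0.05 rad and linear speed of sieve below 0.02 m/s and contact force between the fingers and sieve below 0.1 N and horizontal distance between sieve and tray above 0.13 m and horizontal distance between sieve and bin above 0.13 m and linear speed of each of small1, small2, small3, small4, large1, large2 below 0.03 m/s); the robot touches nothing.
It fails at once if the gripper touches a nut (contact force between the fingers and small1 above 0.5 N or contact force between the fingers and small2 above 0.5 N or contact force between the fingers and small3 above 0.5 N or contact force between the fingers and small4 above 0.5 N or contact force between the fingers and large1 above 0.5 N or contact force between the fingers and large2 above 0.5 N).
It fails at once if screwdriver, wrench or jar is moved by more than 30 mm (distance of any of screwdriver, wrench, jar from where it was at the start of the episode above 0.03 m).
It also fails if it takes over 72 s, if anything falls off the work surface, if the arm or the gripper's body presses on something with over 40 N, if the wrist force passes 120 N, or if a joint passes its speed limit or range.

ROBOT

A 6-joint arm with a two-finger parallel gripper is mounted at the origin on the work surface. World frame = base frame: x ahead of the robot, y to its left, z up, the work surface at z = 0. Lengths are in m, angles in rad, forces in N, time in s.
With the tool pointing down it reaches from about 0.35 to 0.975 m from the base axis. Payload 7.1 kg.
Tool frame: the origin (TCP) lies midway between the tips of the shut fingers; the grasp point (between the pads) lies 19 mm behind it; z points along the fingers, y is the direction in which the jaws open and shut (so a half turn about z gives the same grasp; the last joint's range is limited). The gripper opens to 88 mm and grips with 3 to 60 N. Pads are 20 mm wide; open, the fingers measure 115 mm over their backs; the gripper's body (75 mm by 178 mm) begins 61 mm behind the grasp point.
Start: joints at [1.13, 0.423, 1.63, -0, 1.089, -0.019], TCP at [0.256, 0.57, 0.223] pointing down, gripper open.
Joint ranges: [-3, 3], [-0.9, 2.11], [0.09, 2.58], [-1.31, 4.45], [0.11, 2.69], [-2.54, 2.54]. Speed limits (rad/s): [2.39, 2.39, 3.01, 3.14, 3.14, 3.14].

INTERFACE

Orientations are given as a unit quaternion [x, y, z, w].
In Python, from rig import * gives the robot as it stands. The module is installed in compiled form; this text tells all that it offers.
- The arm moves only by the tool play_rows, never from a script. Its argument "commands" is a list of rows, each a list of 4 numbers: the shift along the tool's x, y, z in m, then the turn about the tool's z in degrees. A call has 1 to 5 rows; each row shifts and turns the commanded pose from where the row before left it, along the tool's axes as they then stand; what a row does not reach is not made up. A row lasts 1/10 s, in which the tool goes at most 50 mm and 8.59 degrees, less where a joint would pass 70% of its speed; a pose out of reach is approached as far as the arm can. A call with a gripper value outside its range is refused whole. "grip" is the closure in counts, from 0 (fully open) to 255 (shut), set as the call begins (left out, the last holds). The fingers move at their own pace and stop on an object; "newtons" is the grip in N (left out, the last holds). Time passes only in rows, so rows that do not move let the fingers close. It gives the time, the measured TCP pose, the force and the opening at its end, in the units of the state.
- get_state(): the state, without advancing time (a new reading comes with each control period).
- grab_frame(name): name is "scene" or "top"; returns a dict with "color" (420x560x3 uint8, red, green, blue), "range_z" (420x560 float32, m along the optical axis (not along the pixel's ray), 0 where there is no reading), "camera_matrix" (3x3 intrinsics, pixels), "R" (3x3) and "t" (3): a world point X has camera coordinates R X + t. Camera axes: x right, y down, z forward; pixel columns grow to the right and rows downward; lengths in m; the calibration is good to about 2 mm. A picture is of the moment at which its call begins.
- sign_off(): hands the job in, once; it reports no verdict.
The state is a dict: "time_s": time; "q": joint angles; "qd": joint speeds; "joint_efforts": joint torques, N m; "tcp_pos": TCP position; "tcp_rot": TCP orientation; "force": force on the tool from outside, world axes, zero at the start; "torque": the same for the moment, N m; "width": opening from 0.0 (shut) to 1.0 (fully open).
Only numpy, scipy, OpenCV 4.12 (cv2) and the standard library are available. Lean on these libraries where they do the work, as an engineer would, in place of code of your own. Each camera call takes 0.05 s, during which the arm holds its last target.

## Working session

There is one attempt and no reset: what is moved stays moved. The work goes in short steps, Python scripts to look and compute and a tool call to move; the robot and the scene stay as the last step left them, time stands still between calls to the robot, and variables do not carry over. Pictures are saved under pics/ and viewed, and the job is handed in when it is done.

Besides the shell and the picture viewer there is one more tool, called after "Call:" as name(argument=value, ...), one argument or row to a line, values as JSON. play_rows: Moves the arm, as the interface text tells. Its arguments: {"type":"object","properties":{"commands":{"type":"array"},"grip":{"type":"number"},"newtons":{"type":"number"}},"required":["commands"]}

```bash
mkdir -p pics; ls
cat > h.py <<'E'
from rig import *
import numpy as np, cv2
def snap(n,fn):
    f=grab_frame(n); cv2.imwrite('pics/'+fn,f['color'][:,:,::-1]); return f
def pts(f):
    K=f['camera_matrix'];z=f['range_z'];v,u=np.indices(z.shape)
    P=np.stack([(u-K[0,2])/K[0,0]*z,(v-K[1,2])/K[1,1]*z,z],-1)
    return (P-f['t'])@f['R']
def onplane(f,u,v,h):
    K=f['camera_matrix'];d=f['R'].T@np.array([(u-K[0,2])/K[0,0],(v-K[1,2])/K[1,1],1]);c=-f['R'].T@f['t']
    return c+d*(h-c[2])/d[2]
E
python3 - <<'E'
from h import *
np.set_printoptions(precision=4,suppress=True)
for n in('scene','top'):
    f=snap(n,n+'0.png'); print(n,-f['R'].T@f['t'],f['R'].tolist(),f['camera_matrix'].tolist())
print(get_state())
E
```

```text
pics
scene [ 1.2425 -0.5009  0.6388] [[0.6066276840979872, 0.7949714487002977, 0.004821684069137647], [0.46122312998668813, -0.3469976727384627, -0.8166185397597662], [-0.6475153104376721, 0.49760728578412183, -0.577157614420328]] [[508.44948760918345, 0.0, 280.62420209925835], [0.0, 508.44948760918345, 208.99794563524983], [0.0, 0.0, 1.0]]
top [ 0.5329 -0.0092  0.9197] [[-0.024877444376555435, -0.9996464696060389, -0.009383419711085422], [-0.9964535388712213, 0.025550535878564276, -0.08017178423446589], [0.08038319247399263, 0.007355672674962905, -0.9967368942941701]] [[380.2825521866442, 0.0, 276.34919511117374], [0.0, 380.2825521866442, 211.98471220439453], [0.0, 0.0, 1.0]]
{'time_s': 0.1, 'q': array([ 1.13  ,  0.4238,  1.6306, -0.    ,  1.0886, -0.019 ]), 'qd': array([-0.0019, -0.0024, -0.0032,  0.0002,  0.0001,  0.0008]), 'joint_efforts': array([  0.0006, -54.5612, -27.4326,   0.0645,   0.0187,  -0.    ]), 'tcp_pos': array([0.2556, 0.5698, 0.222 ]), 'tcp_rot': array([ 0.2093,  0.9778, -0.0007, -0.0002]), 'force': array([-0.2512, -0.2836,  1.4211]), 'torque': array([ 0.0082, -0.0056,  0.0219]), 'width': 1.0007183813864602}
```

View pics/top0.png

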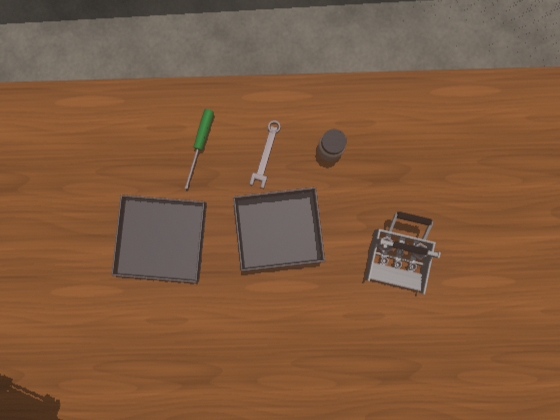

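View pics/scene0.png

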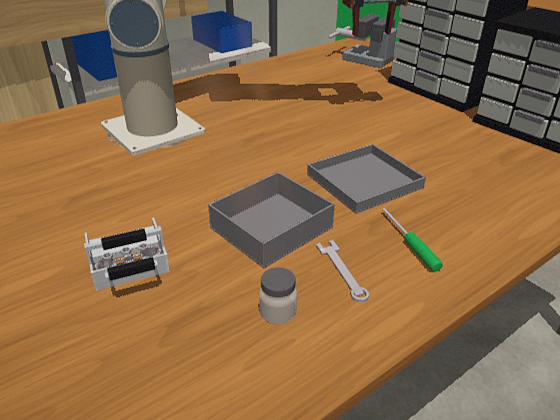

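The top view shows the sieve near (405,255), its rear bar at (414,219), the deep bin at (280,230) and the shallow tray at (160,240). The screwdriver, wrench and jar lie further out. Next I measure the poses.

```bash
cat > m.py <<'E'
from h import *
np.set_printoptions(precision=4,suppress=True)
def bars(f,roi):
    P=pts(f);c=f['color'].astype(int)
    u0,u1,v0,v1=roi; m=np.zeros(c.shape[:2],bool); m[v0:v1,u0:u1]=True
    m&=(c.max(2)<60)&(P[...,2]>0.045)&(f['range_z']>0)
    n,l,s,ce=cv2.connectedComponentsWithStats(m.astype(np.uint8))
    for i in range(1,n):
        if s[i,4]<25: continue
        Q=P[l==i]; (cx,cy),(w,h),a=cv2.minAreaRect((Q[:,:2]*1000).astype(np.float32))
        print('bar',s[i],Q.mean(0),'zmax',np.percentile(Q[:,2],95),'rect',cx,cy,w,h,a)
E
python3 - <<'E'
from m import *
f=grab_frame('top');P=pts(f);c=f['color']
bars(f,(340,460,190,310))
g=grab_frame('scene');bars(g,(60,200,200,310))
for nm,(u0,u1,v0,v1),h in (('tray',(100,222,185,295),.03),('bin',(225,335,180,285),.06)):
    m=np.zeros(P.shape[:2],bool);m[v0:v1,u0:u1]=True
    Q=P[m&(P[...,2]>h-.008)&(P[...,2]<h+.008)]
    (cx,cy),(w,hh),a=cv2.minAreaRect((Q[:,:2]*1000).astype(np.float32)); print(nm,len(Q),cx,cy,w,hh,a,np.percentile(Q[:,2],90))
im=cv2.resize(c[190:310,340:460,::-1],None,fx=6,fy=6,interpolation=cv2.INTER_CUBIC)[:600]
cv2.imwrite('pics/sv0.png',cv2.resize(c[200:300,350:450,::-1],None,fx=6,fy=6,interpolation=cv2.INTER_CUBIC))
E
```

```text
bar [397 213  34  12 180] [ 0.5786 -0.3103  0.0703] zmax 0.07408750979671418 rect 579.9396362304688 -308.9042053222656 73.07713317871094 10.815396308898926 75.45901489257812
bar [393 242  34  13 188] [ 0.5142 -0.2924  0.0844] zmax 0.0873290415422502 rect 515.0916137695312 -291.896484375 73.86557006835938 12.141021728515625 75.14017486572266
bar [102 229  45  21 497] [ 0.52   -0.2938  0.0783] zmax 0.08588010335376223 rect 518.3387451171875 -292.8280029296875 74.24956512451172 12.468101501464844 75.606689453125
bar [107 258  48  22 565] [ 0.5853 -0.3111  0.0654] zmax 0.07300594402940437 rect 583.0665283203125 -309.6789245605469 75.47799682617188 16.253211975097656 72.58206939697266
tray 759 552.3483276367188 277.0133056640625 201.89064025878906 190.0689697265625 83.89065551757812 0.03148354074847085
bin 633 566.2783203125 -6.575416564941406 170.0540771484375 190.3012237548828 5.0690507888793945 0.061714016072968225
```

View pics/sv0.png

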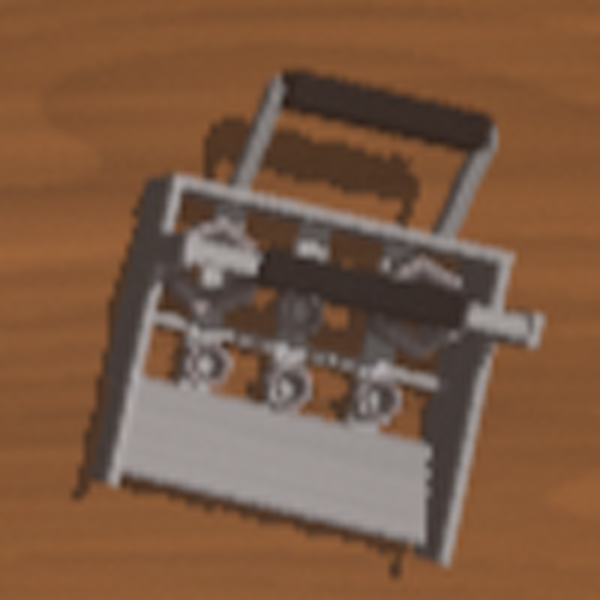

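```bash
cat > plan.py <<'E'
from h import *
def yaw(q):
    x,y,z,w=q; return np.degrees(np.arctan2(1-2*(x*x+z*z),2*(x*y-z*w)))
def rows(tgt,dyaw_to=None,n=None,start=None,syaw=None,per=.048):
    s=get_state(); p=np.array(s['tcp_pos'] if start is None else start,float); a=yaw(s['tcp_rot']) if syaw is None else syaw
    print('now',np.round(p,4),'yaw',round(a,2),'w',round(s['width'],3))
    tgt=np.array(tgt,float); b=a if dyaw_to is None else dyaw_to
    n=n or int(max(np.ceil(np.linalg.norm(tgt-p)/per),np.ceil(abs(b-a)/8.5),1))
    out=[]
    d=(tgt-p)/n
    for i in range(n):
        r=np.radians(a); out.append([round(-np.sin(r)*d[0]+np.cos(r)*d[1],4),round(np.cos(r)*d[0]+np.sin(r)*d[1],4),round(-d[2],4),round((a-b)/ (n-i),2)])
        a-=out[-1][3]
    for i in range(0,n,5): print(out[i:i+5])
    return a
E
python3 - <<'E'
from plan import *
a=rows([.47,.25,.22],25)
rows([.517,-.2925,.16],-14.5,start=[.47,.25,.22],syaw=a)
print(get_state()['tcp_rot'])
E
```

```text
now [0.2557 0.5699 0.2222] yaw 65.83 w 1.001
[[np.float64(-0.0363), np.float64(-0.0227), np.float64(0.0002), np.float64(4.54)], [np.float64(-0.038), np.float64(-0.0197), np.float64(0.0002), np.float64(4.54)], [np.float64(-0.0394), np.float64(-0.0167), np.float64(0.0002), np.float64(4.54)], [np.float64(-0.0406), np.float64(-0.0135), np.float64(0.0002), np.float64(4.54)], [np.float64(-0.0415), np.float64(-0.0102), np.float64(0.0002), np.float64(4.53)]]
[[np.float64(-0.0422), np.float64(-0.0069), np.float64(0.0002), np.float64(4.54)], [np.float64(-0.0426), np.float64(-0.0036), np.float64(0.0002), np.float64(4.53)], [np.float64(-0.0428), np.float64(-0.0002), np.float64(0.0002), np.float64(4.54)], [np.float64(-0.0427), np.float64(0.0032), np.float64(0.0002), np.float64(4.53)]]
now [0.47 0.25 0.22] yaw 25.0 w 1.001
[[np.float64(-0.0426), np.float64(-0.0156), np.float64(0.005), np.float64(3.29)], [np.float64(-0.0434), np.float64(-0.0131), np.float64(0.005), np.float64(3.29)], [np.float64(-0.0441), np.float64(-0.0106), np.float64(0.005), np.float64(3.29)], [np.float64(-0.0447), np.float64(-0.008), np.float64(0.005), np.float64(3.29)], [np.float64(-0.045), np.float64(-0.0054), np.float64(0.005), np.float64(3.29)]]
[[np.float64(-0.0453), np.float64(-0.0029), np.float64(0.005), np.float64(3.29)], [np.float64(-0.0454), np.float64(-0.0002), np.float64(0.005), np.float64(3.29)], [np.float64(-0.0453), np.float64(0.0024), np.float64(0.005), np.float64(3.29)], [np.float64(-0.0451), np.float64(0.005), np.float64(0.005), np.float64(3.3)], [np.float64(-0.0447), np.float64(0.0075), np.float64(0.005), np.float64(3.29)]]
[[np.float64(-0.0442), np.float64(0.0101), np.float64(0.005), np.float64(3.3)], [np.float64(-0.0436), np.float64(0.0126), np.float64(0.005), np.float64(3.29)]]
[ 2.09339102e-01  9.77842987e-01 -4.71373171e-04 -1.02878202e-04]
```

```bash
sed -i 's/for i in range(0,n,5): print(out\[i:i+5\])/for i in range(0,n,5): print([[float(x) for x in r] for r in out[i:i+5]])/' plan.py
```

Call:
play_rows(
  commands=[
    [-0.036, -0.023, 0, 4.5],
    [-0.038, -0.02, 0, 4.5],
    [-0.039, -0.017, 0, 4.5],
    [-0.041, -0.0135, 0, 4.5],
    [-0.0415, -0.01, 0, 4.5],
  ],
  grip=135,
)

```text
time_s: 0.7
tcp_pos: [0.3752, 0.3906, 0.2226]
tcp_rot: [0.397, 0.918, -0.0, 0.0]
force: [0.5, 0.1, -0.5]
width: 0.584
```

Call:
play_rows(
  commands=[
    [-0.042, -0.007, 0, 4.5],
    [-0.0425, -0.0035, 0, 4.5],
    [-0.043, 0, 0, 4.5],
    [-0.0425, 0.003, 0, 4.5],
  ],
)

```text
time_s: 1.1
tcp_pos: [0.471, 0.249, 0.2227]
tcp_rot: [0.536, 0.844, 0.0, 0.0]
force: [0.2, 0.6, -0.1]
width: 0.467
```

Call:
play_rows(
  commands=[
    [-0.0426, -0.0156, 0.005, 3.3],
    [-0.0434, -0.013, 0.005, 3.3],
    [-0.044, -0.0106, 0.005, 3.3],
    [-0.0447, -0.008, 0.005, 3.3],
    [-0.045, -0.0054, 0.005, 3.3],
  ],
)

```text
time_s: 1.6
tcp_pos: [0.491, 0.0231, 0.1976]
tcp_rot: [0.651, 0.759, 0.0, 0.0]
force: [0.1, 0.3, -0.6]
width: 0.468
```

Call:
play_rows(
  commands=[
    [-0.045, -0.003, 0.005, 3.3],
    [-0.045, 0, 0.005, 3.3],
    [-0.045, 0.0025, 0.005, 3.3],
    [-0.045, 0.005, 0.005, 3.3],
    [-0.0447, 0.0075, 0.005, 3.3],
  ],
)

```text
time_s: 2.1
tcp_pos: [0.5117, -0.2018, 0.1725]
tcp_rot: [0.754, 0.657, 0.0, 0.0]
force: [0.6, 0.6, 0.7]
width: 0.468
```

Call:
play_rows(
  commands=[
    [-0.044, 0.01, 0.005, 3.3],
    [-0.0436, 0.0126, 0.005, 3.3],
    [0, 0, 0, 0],
  ],
)

```text
time_s: 2.4
tcp_pos: [0.5202, -0.2948, 0.1621]
tcp_rot: [0.791, 0.612, -0.0, 0.001]
force: [0.2, 0.8, -0.2]
width: 0.471
```

Run:
```python
from m import *
from plan import *
rows([.517,-.2925,.10],-14.5)
f=snap('top','top1.png');bars(f,(340,460,190,310))
g=grab_frame('scene');bars(g,(60,200,200,310))
print(get_state()['q'])
```

```text
now [ 0.5202 -0.2948  0.1621] yaw -14.59 w 0.471
[[0.0007, -0.0018, 0.0311, -0.04], [0.0007, -0.0018, 0.0311, -0.05]]
bar [ 391  193   69  107 2402] [ 0.513  -0.2736  0.2562] zmax 0.36102170349936874 rect 516.2067260742188 -279.3241882324219 93.97425079345703 171.3205108642578 56.394317626953125
bar [102 229  45  21 529] [ 0.5198 -0.2932  0.0784] zmax 0.08607189977239797 rect 517.5242309570312 -292.39556884765625 74.81623077392578 16.43781280517578 76.34833526611328
bar [108 257  47  23 575] [ 0.5853 -0.3107  0.0658] zmax 0.07310527735712105 rect 582.7146606445312 -309.60992431640625 75.31358337402344 16.03985595703125 75.5484848022461
[-0.5301  0.4549  1.7407  0.0003  0.9473 -0.2798]
```

Call:
play_rows(
  commands=[
    [0.001, -0.002, 0.03, 0],
    [0, -0.001, 0.03, 0],
    [0, 0, 0.025, 0],
    [0, 0, 0.02, 0],
    [0, 0, 0, 0],
  ],
)

```text
time_s: 3.0
tcp_pos: [0.5155, -0.2855, 0.0554]
tcp_rot: [0.789, 0.615, -0.001, -0.003]
force: [-0.0, -0.1, -0.2]
width: 0.471
```

Call:
play_rows(
  commands=[
    [0, 0, 0, 0],
    [0, 0, 0, 0],
    [0, 0, 0, 0],
    [0, 0, 0, 0],
    [0, 0, 0, 0],
  ],
  grip=255,
  newtons=50,
)

```text
time_s: 3.5
tcp_pos: [0.5176, -0.2885, 0.0588]
tcp_rot: [0.79, 0.614, 0.0, 0.0]
force: [-0.6, 2.0, 7.3]
width: 0.157
```

Run:
```python
from m import *
g=snap('scene','sc2.png');bars(g,(60,200,200,310))
cv2.imwrite('pics/sc2z.png',cv2.resize(g['color'][180:310,50:220,::-1],None,fx=4,fy=4))
print(get_state()['tcp_pos'],get_state()['width']*88)
```

```text
bar [108 200  21   6  89] [ 0.5344 -0.2939  0.1651] zmax 0.17395756651321856 rect 534.6548461914062 -296.2940368652344 21.64933967590332 35.21078109741211 6.3654375076293945
bar [103 211  43  16 237] [ 0.6027 -0.3094  0.1762] zmax 0.18129698256219234 rect 600.6326293945312 -308.6148681640625 63.766845703125 10.798745155334473 75.34148406982422
bar [133 232  14  11 101] [ 0.5304 -0.2685  0.0756] zmax 0.08297402908343639 rect 562.6260375976562 -280.8652038574219 20.834976196289062 78.307861328125 68.98770141601562
bar [101 237  21  13 172] [ 0.5179 -0.3165  0.0776] zmax 0.08563942429590699 rect 549.040283203125 -316.33404541015625 29.93943977355957 84.74868774414062 88.11323547363281
bar [108 258  48  23 585] [ 0.587  -0.3109  0.0657] zmax 0.07313502090394033 rect 584.293701171875 -309.832763671875 74.9129638671875 16.327468872070312 76.4902114868164
[ 0.5177 -0.2885  0.0588] 13.744033664290269
```

View pics/sc2z.png

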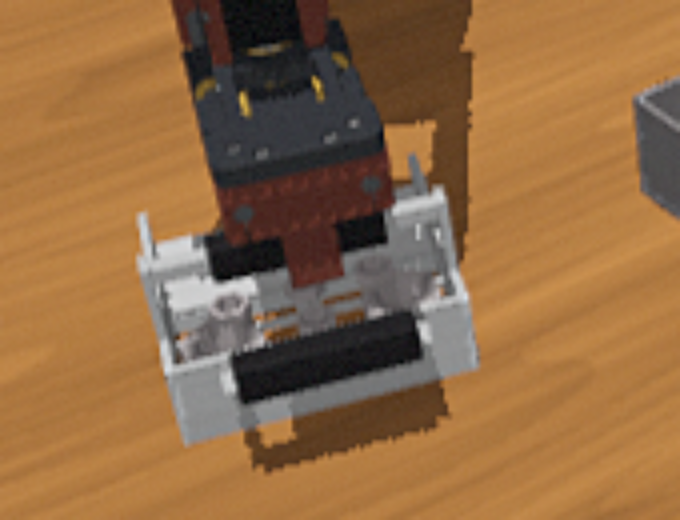

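The bar is held: the fingers read 13.7 mm apart on a 14 mm bar. I'll lift gently.

Call:
play_rows(
  commands=[
    [0, 0, -0.003, 0],
    [0, 0, -0.006, 0],
    [0, 0, -0.01, 0],
    [0, 0, -0.014, 0],
    [0, 0, -0.017, 0],
  ],
)

```text
time_s: 4.05
tcp_pos: [0.5171, -0.2882, 0.1086]
tcp_rot: [0.789, 0.614, -0.0, -0.0]
force: [0.5, -0.7, -3.4]
width: 0.156
```

Call:
play_rows(
  commands=[
    [0, 0, -0.017, 0],
    [0, 0, -0.014, 0],
    [0, 0, -0.01, 0],
    [0, 0, -0.006, 0],
    [0, 0, -0.003, 0],
  ],
)

```text
time_s: 4.55
tcp_pos: [0.5174, -0.2884, 0.1583]
tcp_rot: [0.789, 0.614, 0.0, 0.0]
force: [0.3, 0.5, -4.8]
width: 0.156
```

Run:
```python
from m import *
from plan import *
g=snap('scene','sc3.png')
cv2.imwrite('pics/sc3z.png',cv2.resize(g['color'][100:310,50:250,::-1],None,fx=3,fy=3))
s=get_state();p=s['tcp_pos'];a=yaw(s['tcp_rot']);print(p,a,s['force'],s['width'])
# target: sieve origin at tray centre, yaw -6
b=np.radians(-6);T=np.array([.5523+.012*np.cos(b),.277+.012*np.sin(b)])-.0*p[:2]
# keep the along-bar grip offset ~ +4mm
T+=.004*np.array([-np.sin(b),np.cos(b)])
d=T-p[:2];L=np.linalg.norm(d);print(T,d,L)
st=[3,6,9,12,15,18]+[21]*0; n=(L*1000-2*sum(st))/21;k=int(np.ceil(n));pr=st+[ (L*1000-2*sum(st))/k]*k+st[::-1]
N=len(pr);u=d/L;dy=(a+6)/N;aa=a;o=[]
for x in pr:
    r=np.radians(aa);v=u*x/1000;o.append([round(float(-np.sin(r)*v[0]+np.cos(r)*v[1]),4),round(float(np.cos(r)*v[0]+np.sin(r)*v[1]),4),0,round(float(dy),2)]);aa-=dy
for i in range(0,N,5):print(o[i:i+5])
```

```text
[ 0.5174 -0.2884  0.1583] -14.26662276955089 [ 0.1669 -0.211  -4.2074] 0.15599053557248946
[0.5647 0.2797] [0.0472 0.5681] 0.5700968188206892
[[0.003, -0.0005, 0, -0.24], [0.0059, -0.001, 0, -0.24], [0.0089, -0.0014, 0, -0.24], [0.0119, -0.0018, 0, -0.24], [0.0148, -0.0022, 0, -0.24]]
[[0.0178, -0.0026, 0, -0.24], [0.02, -0.0028, 0, -0.24], [0.02, -0.0027, 0, -0.24], [0.02, -0.0027, 0, -0.24], [0.02, -0.0026, 0, -0.24]]
[[0.02, -0.0025, 0, -0.24], [0.02, -0.0024, 0, -0.24], [0.0201, -0.0023, 0, -0.24], [0.0201, -0.0022, 0, -0.24], [0.0201, -0.0021, 0, -0.24]]
[[0.0201, -0.0021, 0, -0.24], [0.0201, -0.002, 0, -0.24], [0.0201, -0.0019, 0, -0.24], [0.0201, -0.0018, 0, -0.24], [0.0201, -0.0017, 0, -0.24]]
[[0.0201, -0.0016, 0, -0.24], [0.0201, -0.0016, 0, -0.24], [0.0201, -0.0015, 0, -0.24], [0.0201, -0.0014, 0, -0.24], [0.0201, -0.0013, 0, -0.24]]
[[0.0201, -0.0012, 0, -0.24], [0.0202, -0.0011, 0, -0.24], [0.0202, -0.001, 0, -0.24], [0.018, -0.0008, 0, -0.24], [0.015, -0.0006, 0, -0.24]]
[[0.012, -0.0005, 0, -0.24], [0.009, -0.0003, 0, -0.24], [0.006, -0.0002, 0, -0.24], [0.003, -0.0001, 0, -0.24]]
```

View pics/sc3z.png

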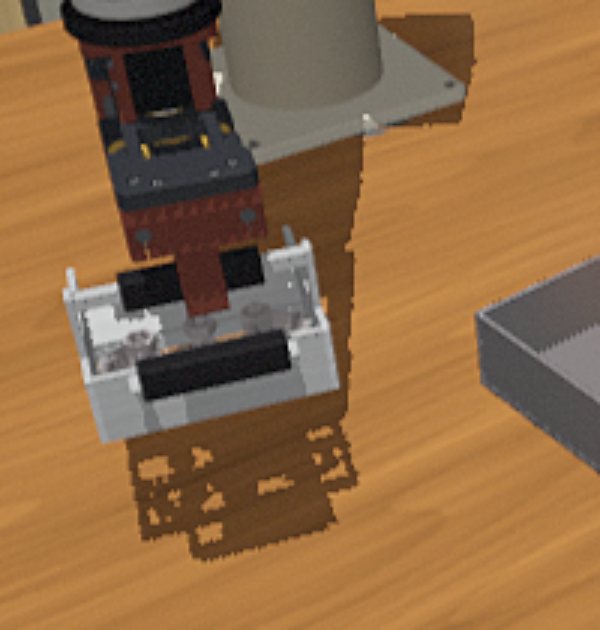

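The sieve hangs level in the gripper and no nuts have fallen. The force is about 4 N, which matches its weight. Next I carry it to the tray.

Call:
play_rows(
  commands=[
    [0.003, -0.0005, 0, -0.24],
    [0.006, -0.001, 0, -0.24],
    [0.009, -0.0014, 0, -0.24],
    [0.012, -0.0018, 0, -0.24],
    [0.015, -0.0022, 0, -0.24],
  ],
)

```text
time_s: 5.1
tcp_pos: [0.5211, -0.2418, 0.1574]
tcp_rot: [0.783, 0.622, -0.0, -0.0]
force: [0.6, -0.0, -4.4]
width: 0.156
```

Call:
play_rows(
  commands=[
    [0.018, -0.0026, 0, -0.24],
    [0.02, -0.0028, 0, -0.24],
    [0.02, -0.0027, 0, -0.24],
    [0.02, -0.0027, 0, -0.24],
    [0.02, -0.0026, 0, -0.24],
  ],
)

```text
time_s: 5.6
tcp_pos: [0.5294, -0.1422, 0.1578]
tcp_rot: [0.776, 0.631, 0.0, -0.0]
force: [-1.0, 0.1, -5.0]
width: 0.156
```

Call:
play_rows(
  commands=[
    [0.02, -0.0025, 0, -0.24],
    [0.02, -0.0024, 0, -0.24],
    [0.02, -0.0023, 0, -0.24],
    [0.02, -0.0022, 0, -0.24],
    [0.02, -0.0021, 0, -0.24],
  ],
)

```text
time_s: 6.1
tcp_pos: [0.5376, -0.042, 0.1578]
tcp_rot: [0.769, 0.639, 0.0, -0.0]
force: [0.7, 0.4, -4.3]
width: 0.155
```

Call:
play_rows(
  commands=[
    [0.02, -0.0021, 0, -0.24],
    [0.02, -0.002, 0, -0.24],
    [0.02, -0.0019, 0, -0.24],
    [0.02, -0.0018, 0, -0.24],
    [0.02, -0.0017, 0, -0.24],
  ],
)

```text
time_s: 6.6
tcp_pos: [0.5457, 0.0581, 0.1578]
tcp_rot: [0.763, 0.647, 0.0, -0.0]
force: [-0.5, -1.2, -4.1]
width: 0.158
```

Call:
play_rows(
  commands=[
    [0.02, -0.0016, 0, -0.24],
    [0.02, -0.0016, 0, -0.24],
    [0.02, -0.0015, 0, -0.24],
    [0.02, -0.0014, 0, -0.24],
    [0.02, -0.0013, 0, -0.24],
  ],
)

```text
time_s: 7.1
tcp_pos: [0.5538, 0.1579, 0.1577]
tcp_rot: [0.756, 0.655, -0.0, -0.0]
force: [0.0, -0.4, -4.4]
width: 0.157
```

Call:
play_rows(
  commands=[
    [0.02, -0.0012, 0, -0.24],
    [0.02, -0.0011, 0, -0.24],
    [0.02, -0.001, 0, -0.24],
    [0.018, -0.0008, 0, -0.24],
    [0.015, -0.0006, 0, -0.24],
  ],
)

```text
time_s: 7.6
tcp_pos: [0.562, 0.2506, 0.1577]
tcp_rot: [0.749, 0.663, -0.0, -0.0]
force: [-0.1, -0.7, -4.6]
width: 0.154
```

Call:
play_rows(
  commands=[
    [0.012, -0.0005, 0, -0.24],
    [0.009, -0.0003, 0, -0.24],
    [0.006, 0, 0, -0.24],
    [0.003, 0, 0, -0.24],
    [0, 0, 0, 0],
  ],
)

```text
time_s: 8.1
tcp_pos: [0.5654, 0.2785, 0.1576]
tcp_rot: [0.744, 0.668, -0.0, 0.0]
force: [0.7, -0.3, -4.3]
width: 0.159
```

Run:
```python
from m import *
from plan import *
g=snap('scene','sc4.png');f=snap('top','top4.png')
cv2.imwrite('pics/sc4z.png',cv2.resize(g['color'][20:220,260:460,::-1],None,fx=3,fy=3))
cv2.imwrite('pics/top4z.png',cv2.resize(f['color'][170:310,90:240,::-1],None,fx=4,fy=4))
s=get_state();p=s['tcp_pos'];a=yaw(s['tcp_rot']);print(p,a,s['force'],s['q'])
```

```text
[0.5653 0.2781 0.1576] -6.131661477215395 [-0.3225 -0.3185 -5.3778] [ 0.4383  0.5068  1.6633 -0.0002  0.9719  0.5455]
```

View pics/sc4z.png

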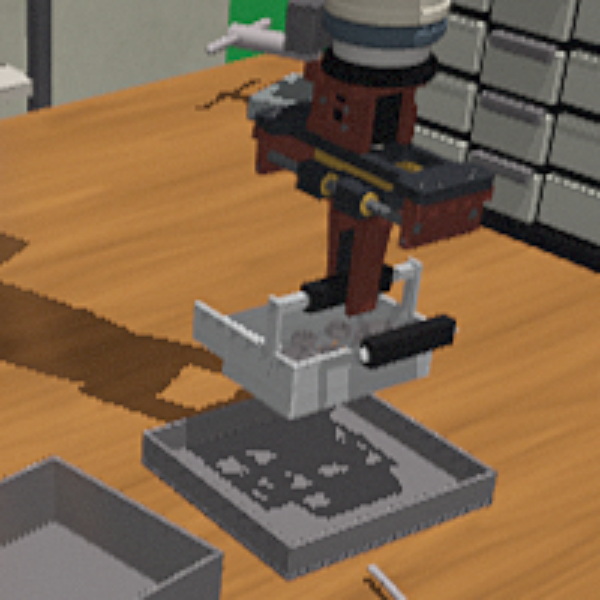

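View pics/top4z.png

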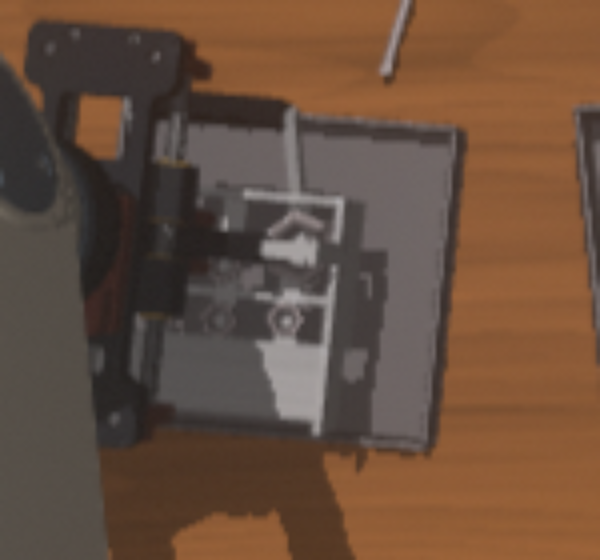

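It's over the tray, all the nuts are still in it, and holes and nuts are visible around (215-295,320) in the top crop. I'll lower it 45 mm and shake along tool x.

Call:
play_rows(
  commands=[
    [0, 0, 0.006, 0],
    [0, 0, 0.015, 0],
    [0, 0, 0.015, 0],
    [0, 0, 0.009, 0],
    [0, 0, 0, 0],
  ],
)

```text
time_s: 8.7
tcp_pos: [0.5639, 0.2778, 0.1101]
tcp_rot: [0.744, 0.668, -0.002, -0.001]
force: [-0.8, -0.9, -5.6]
width: 0.154
```

Call:
play_rows(
  commands=[
    [0.015, 0, 0, 0],
    [-0.03, 0, 0, 0],
    [0.03, 0, 0, 0],
    [-0.03, 0, 0, 0],
    [0.03, 0, 0, 0],
  ],
)

```text
time_s: 9.2
tcp_pos: [0.5665, 0.2904, 0.1129]
tcp_rot: [0.745, 0.667, -0.001, 0.0]
force: [-0.3, -4.3, -3.7]
width: 0.16
```

Call:
play_rows(
  commands=[
    [-0.03, 0, 0, 0],
    [0.03, 0, 0, 0],
    [-0.03, 0, 0, 0],
    [0.03, 0, 0, 0],
    [-0.015, 0, 0, 0],
  ],
)

```text
time_s: 9.7
tcp_pos: [0.5674, 0.2831, 0.1142]
tcp_rot: [0.743, 0.669, 0.003, 0.0]
force: [-0.4, -0.7, -4.1]
width: 0.158
```

Call:
play_rows(
  commands=[
    [0, 0, -0.004, 0],
    [0, 0, -0.012, 0],
    [0, 0, -0.012, 0],
    [0, 0, -0.012, 0],
    [0, 0, -0.005, 0],
  ],
)

```text
time_s: 10.2
tcp_pos: [0.5664, 0.2792, 0.1601]
tcp_rot: [0.744, 0.668, 0.002, 0.0]
force: [0.2, -0.0, -4.2]
width: 0.156
```

```bash
cat > look.py <<'E'
import sys
from m import *
from plan import *
k=sys.argv[1]
g=snap('scene','sc%s.png'%k);f=snap('top','top%s.png'%k)
a=cv2.resize(g['color'][90:215,290:440,::-1],(600,500));b=cv2.resize(f['color'][170:310,90:240,::-1],(600,560))
cv2.imwrite('pics/sc%sz.png'%k,a);cv2.imwrite('pics/top%sz.png'%k,b)
s=get_state();print(s['tcp_pos'],yaw(s['tcp_rot']),s['force'],s['width'],s['time_s'])
E
python3 look.py 5
```

```text
[0.5661 0.279  0.1593] -6.109699493901284 [-0.0025  0.0372 -3.2324] 0.1534744960989019 10.3
```

View pics/sc5z.png

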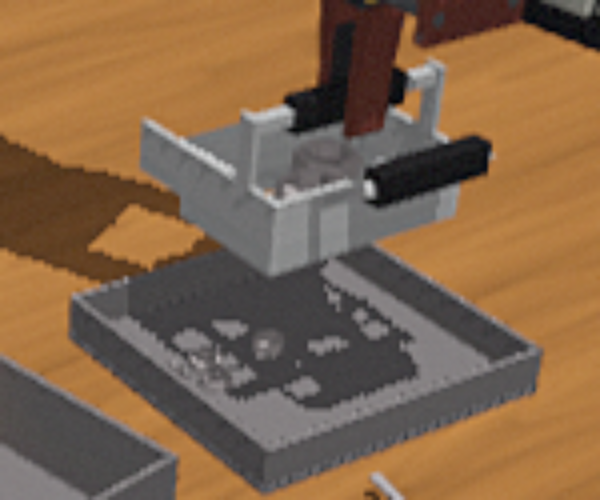

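View pics/top5z.png

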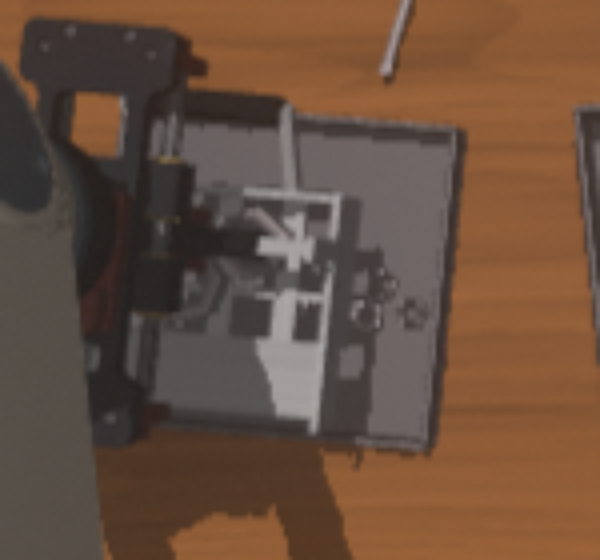

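Three small nuts are clearly in the tray, at about (365,313), (380,283) and (413,313) in the top crop. The fourth may be hidden or still in the sieve, so I'll shake again.

Call:
play_rows(
  commands=[
    [0, 0, 0.008, 0],
    [0, 0, 0.015, 0],
    [0, 0, 0.015, 0],
    [0, 0, 0.007, 0],
    [0, 0, 0, 0],
  ],
)

```text
time_s: 10.8
tcp_pos: [0.564, 0.2779, 0.1101]
tcp_rot: [0.744, 0.668, -0.002, -0.001]
force: [-0.4, -0.3, -4.0]
width: 0.157
```

Call:
play_rows(
  commands=[
    [0.015, 0, 0, 0],
    [-0.03, 0, 0, 0],
    [0.03, 0, 0, 0],
    [-0.03, 0, 0, 0],
    [0.03, 0, 0, 0],
  ],
)

```text
time_s: 11.3
tcp_pos: [0.5665, 0.2903, 0.1128]
tcp_rot: [0.745, 0.667, -0.001, 0.0]
force: [-0.3, 0.7, -4.2]
width: 0.157
```

Call:
play_rows(
  commands=[
    [-0.03, 0, 0, 0],
    [0.03, 0, 0, 0],
    [-0.03, 0, 0, 0],
    [0.03, 0, 0, 0],
    [-0.015, 0, 0, 0],
  ],
)

```text
time_s: 11.8
tcp_pos: [0.5673, 0.283, 0.1141]
tcp_rot: [0.743, 0.669, 0.003, 0.0]
force: [0.1, 0.4, -3.6]
width: 0.156
```

Call:
play_rows(
  commands=[
    [0, 0, -0.005, 0],
    [0, 0, -0.012, 0],
    [0, 0, -0.018, 0],
    [0, 0, -0.02, 0],
    [0, 0, -0.02, 0],
  ],
)

```text
time_s: 12.3
tcp_pos: [0.5657, 0.279, 0.1897]
tcp_rot: [0.744, 0.668, 0.001, 0.0]
force: [0.5, -0.2, -4.2]
width: 0.154
```

Call:
play_rows(
  commands=[
    [0, 0, -0.02, 0],
    [0, 0, -0.02, 0],
    [0, 0, -0.02, 0],
    [0, 0, -0.015, 0],
    [0, 0, -0.005, 0],
  ],
)

```text
time_s: 12.8
tcp_pos: [0.5663, 0.2792, 0.2705]
tcp_rot: [0.744, 0.668, 0.002, 0.001]
force: [-0.3, 0.0, -3.7]
width: 0.159
```

```bash
sed -i 's/\[90:215,290:440,::-1\],(600,500)/[65:215,290:440,::-1],(600,600)/' look.py; python3 look.py 6
```

```text
[0.5657 0.2788 0.2687] -6.109518950949831 [ 0.3828 -0.2735 -4.4077] 0.15821702706183466 12.9
```

View pics/sc6z.png

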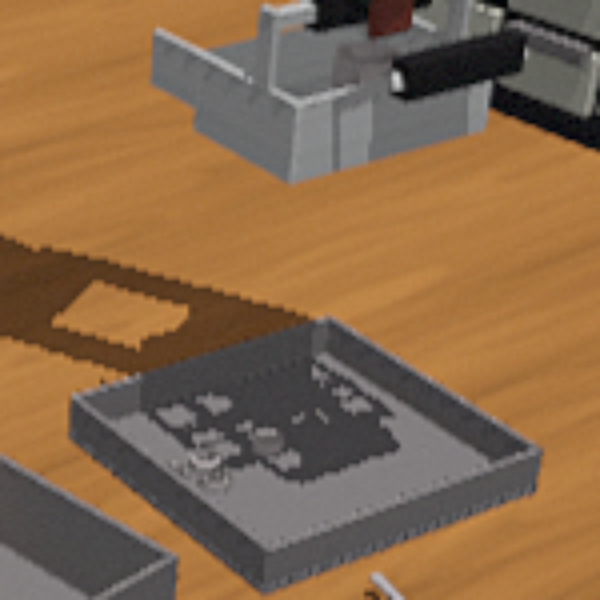

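View pics/top6z.png

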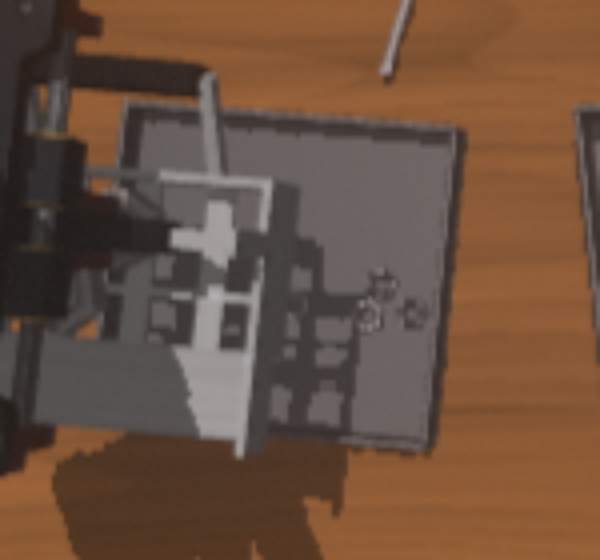

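Only three small nuts are in the tray: one at (267,440) and a pair around (205,470) in the scene crop. I'll look at the sieve up close for the fourth.

Run:
```python
import cv2,numpy as np
a=cv2.imread('pics/sc6.png')[60:120,320:425];cv2.imwrite('pics/sc6y.png',cv2.convertScaleAbs(cv2.resize(a,None,fx=7,fy=7,interpolation=cv2.INTER_CUBIC),alpha=1.5))
```

```text
(no output)
```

View pics/sc6y.png

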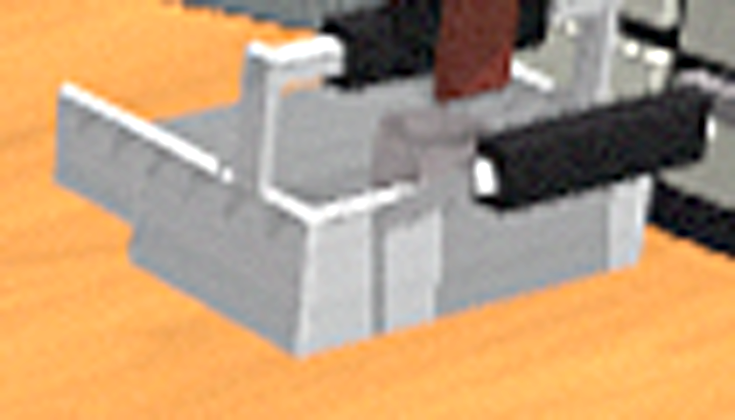

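Call:
play_rows(
  commands=[
    [0, 0, 0.01, 0],
    [0, 0, 0.025, 0],
    [0, 0, 0.035, 0],
    [0, 0, 0.035, 0],
    [0, 0, 0.03, 0],
  ],
)

```text
time_s: 13.4
tcp_pos: [0.5637, 0.2778, 0.1289]
tcp_rot: [0.744, 0.668, -0.002, -0.001]
force: [-0.2, -0.1, -4.7]
width: 0.158
```

Call:
play_rows(
  commands=[
    [0, 0, 0.015, 0],
    [0, 0, 0.006, 0],
    [0, 0, 0, 0],
    [0.022, 0.004, 0, 0],
    [-0.045, -0.008, 0, 0],
  ],
)

```text
time_s: 13.9
tcp_pos: [0.5637, 0.2624, 0.1144]
tcp_rot: [0.742, 0.67, 0.006, 0.001]
force: [1.9, 0.2, -3.7]
width: 0.155
```

Call:
play_rows(
  commands=[
    [0.045, 0.008, 0, 0],
    [-0.045, -0.008, 0, 0],
    [0.045, 0, 0, 0],
    [-0.045, 0.008, 0, 0],
    [0.045, -0.008, 0, 0],
  ],
)

```text
time_s: 14.4
tcp_pos: [0.5666, 0.2917, 0.113]
tcp_rot: [0.747, 0.665, -0.001, 0.001]
force: [0.5, 0.7, -3.8]
width: 0.154
```

Call:
play_rows(
  commands=[
    [-0.045, 0.008, 0, 0],
    [0.045, -0.008, 0, 0],
    [-0.045, 0, 0, 0],
    [0.045, 0, 0, 0],
    [-0.022, 0.004, 0, 0],
  ],
)

```text
time_s: 14.9
tcp_pos: [0.5676, 0.2833, 0.1142]
tcp_rot: [0.743, 0.669, 0.004, 0.0]
force: [0.9, 0.7, -2.9]
width: 0.155
```

Call:
play_rows(
  commands=[
    [0, 0, -0.01, 0],
    [0, 0, -0.02, 0],
    [0, 0, -0.025, 0],
    [0, 0, -0.02, 0],
    [0, 0, -0.015, 0],
  ],
)

```text
time_s: 15.4
tcp_pos: [0.5664, 0.2791, 0.2052]
tcp_rot: [0.744, 0.668, 0.002, 0.001]
force: [0.2, 0.3, -4.3]
width: 0.163
```

```bash
python3 look.py 7
```

```text
[0.567  0.2795 0.2054] -6.118813645468388 [ 0.1792  0.1215 -3.4613] 0.15435834657909242 15.5
```

View pics/sc7z.png

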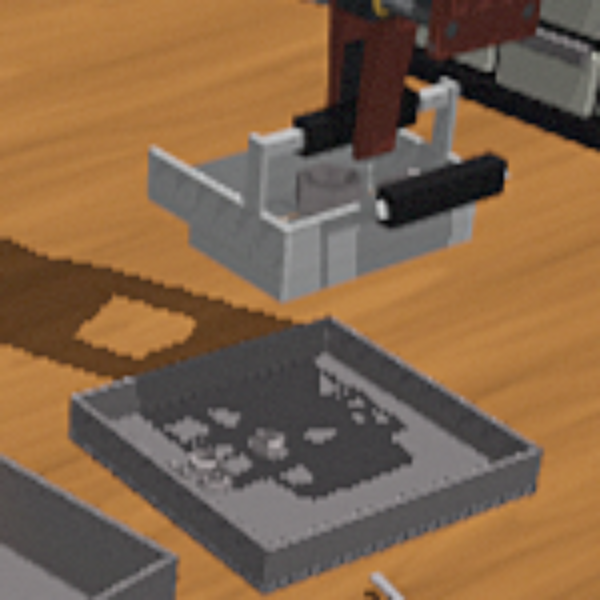

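View pics/top7z.png

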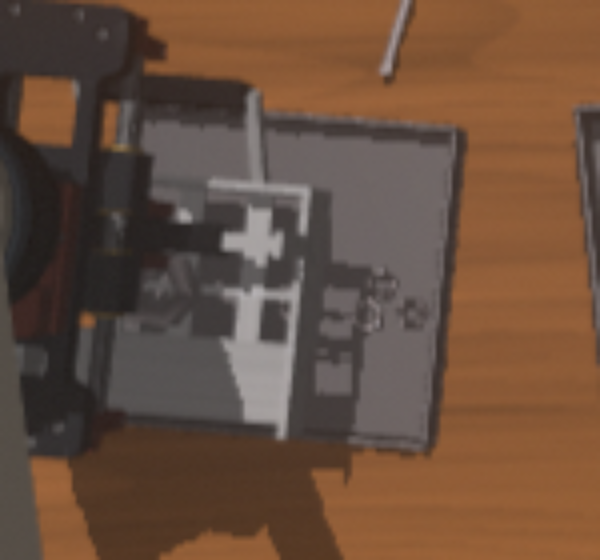

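Run:
```python
import cv2,numpy as np
o=[]
for k in (6,7):
    a=cv2.imread('pics/sc%d.png'%k)[150:200,310:400];o.append(cv2.convertScaleAbs(cv2.resize(a,None,fx=6,fy=6,interpolation=cv2.INTER_CUBIC),alpha=1.6))
cv2.imwrite('pics/cmp.png',np.vstack(o))
```

```text
(no output)
```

View pics/cmp.png

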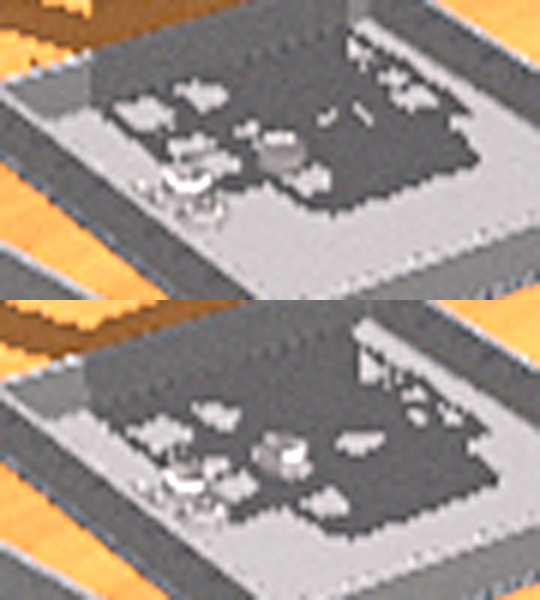

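Run:
```python
from m import *
f=grab_frame('top');g=grab_frame('scene');K=g['camera_matrix']
for x,y in((365,313),(380,283),(413,313)):
    X=onplane(f,90+x/4,170+y/4,.01);c=g['R']@X+g['t'];p=K@c;print(X,'cmp px',(p[0]/p[2]-310)*6,(p[1]/p[2]-150)*6)
P=pts(g);Q=P[145:200,300:410]
m=(Q[...,2]>.008)&(Q[...,2]<.025)&(abs(Q[...,0]-.55)<.08)&(abs(Q[...,1]-.277)<.085)
n,l,s,c=cv2.connectedComponentsWithStats(m.astype(np.uint8))
for i in range(1,n):
    if s[i,4]>5: print(s[i],Q[l==i].mean(0),Q[l==i][:,2].max())
```

```text
[0.5252 0.2267 0.01  ] cmp px 183.41705477269704 174.92484569135428
[0.5428 0.2176 0.01  ] cmp px 197.36391214203388 201.8182347549867
[0.5245 0.198  0.01  ] cmp px 127.32400571512574 197.81146791926318
[53 27  8  6 34] [0.5336 0.2705 0.0116] 0.015743105256819
[37 32 11 10 64] [0.5354 0.2222 0.0114] 0.014563840522396046
[32 35  5  5 12] [0.5263 0.2057 0.0116] 0.01282295825528091
```

The depth data settles it: the top-view cluster holds three nuts, and the separate one at (0.534, 0.270) is the fourth. All four were hidden from one view or the other. I'll move the sieve away and confirm that before setting it down.

```bash
cat > prof.py <<'E'
from plan import *
def prof(T,yawT,step=4,top=28,a=None,p=None):
    s=get_state();p=np.array(s['tcp_pos'] if p is None else p);a=yaw(s['tcp_rot']) if a is None else a;print(p,a)
    T=np.array(T);d=T-p;L=np.linalg.norm(d)*1000
    st=[]
    while (len(st)+1)*step<=top and 2*sum(st)+2*(len(st)+1)*step<=L: st.append((len(st)+1)*step)
    rem=L-2*sum(st);k=int(np.ceil(rem/(st[-1])));pr=st+[rem/max(k,1)]*k+st[::-1]
    N=len(pr);u=d/np.linalg.norm(d);dy=(a-yawT)/N;aa=a;o=[]
    for x in pr:
        r=np.radians(aa);v=u*x/1000;o.append([round(float(-np.sin(r)*v[0]+np.cos(r)*v[1]),4),round(float(np.cos(r)*v[0]+np.sin(r)*v[1]),4),round(float(-v[2]),4),round(float(dy),2)]);aa-=dy
    for i in range(0,N,5):print(o[i:i+5])
E
python3 -c "
from prof import *
prof([.52,-.285,.16],0)"
```

```text
[0.56530067 0.27859039 0.2020633 ] -6.112515125319869
[[-0.004, 0.0001, 0.0003, -0.23], [-0.008, 0.0002, 0.0006, -0.23], [-0.012, 0.0002, 0.0009, -0.23], [-0.016, 0.0002, 0.0012, -0.23], [-0.0199, 0.0002, 0.0015, -0.23]]
[[-0.0239, 0.0002, 0.0018, -0.23], [-0.0279, 0.0001, 0.0021, -0.23], [-0.0263, -0.0, 0.002, -0.23], [-0.0263, -0.0001, 0.002, -0.23], [-0.0263, -0.0002, 0.002, -0.23]]
[[-0.0263, -0.0003, 0.002, -0.23], [-0.0263, -0.0004, 0.002, -0.23], [-0.0263, -0.0006, 0.002, -0.23], [-0.0263, -0.0007, 0.002, -0.23], [-0.0263, -0.0008, 0.002, -0.23]]
[[-0.0263, -0.0009, 0.002, -0.23], [-0.0263, -0.001, 0.002, -0.23], [-0.0263, -0.0011, 0.002, -0.23], [-0.0263, -0.0012, 0.002, -0.23], [-0.0263, -0.0013, 0.002, -0.23]]
[[-0.0279, -0.0015, 0.0021, -0.23], [-0.0239, -0.0014, 0.0018, -0.23], [-0.0199, -0.0012, 0.0015, -0.23], [-0.0159, -0.001, 0.0012, -0.23], [-0.0119, -0.0008, 0.0009, -0.23]]
[[-0.008, -0.0006, 0.0006, -0.23], [-0.004, -0.0003, 0.0003, -0.23]]
```

Call:
play_rows(
  commands=[
    [-0.004, 0, 0, -0.23],
    [-0.008, 0, 0, -0.23],
    [-0.012, 0, 0.001, -0.23],
    [-0.016, 0, 0.001, -0.23],
    [-0.02, 0, 0.0015, -0.23],
  ],
)

```text
time_s: 16.1
tcp_pos: [0.5593, 0.2174, 0.1977]
tcp_rot: [0.737, 0.676, -0.0, -0.0]
force: [0.1, -0.4, -3.2]
width: 0.151
```

Call:
play_rows(
  commands=[
    [-0.024, 0, 0.002, -0.23],
    [-0.0265, 0, 0.002, -0.23],
    [-0.0265, 0, 0.002, -0.23],
    [-0.0265, 0, 0.002, -0.23],
    [-0.0265, 0, 0.002, -0.23],
  ],
)

```text
time_s: 16.6
tcp_pos: [0.5487, 0.087, 0.1879]
tcp_rot: [0.73, 0.683, -0.0, -0.0]
force: [0.3, -0.8, -3.5]
width: 0.153
```

Call:
play_rows(
  commands=[
    [-0.0265, -0.0003, 0.002, -0.23],
    [-0.0265, -0.0004, 0.002, -0.23],
    [-0.0265, -0.0006, 0.002, -0.23],
    [-0.0265, -0.0007, 0.002, -0.23],
    [-0.0265, -0.0008, 0.002, -0.23],
  ],
)

```text
time_s: 17.1
tcp_pos: [0.5379, -0.045, 0.178]
tcp_rot: [0.723, 0.69, -0.0, -0.0]
force: [0.5, -0.2, -4.7]
width: 0.156
```

Call:
play_rows(
  commands=[
    [-0.0265, -0.0009, 0.002, -0.23],
    [-0.0265, -0.001, 0.002, -0.23],
    [-0.0265, -0.001, 0.002, -0.23],
    [-0.0265, -0.001, 0.002, -0.23],
    [-0.0265, -0.0013, 0.002, -0.23],
  ],
)

```text
time_s: 17.6
tcp_pos: [0.5275, -0.177, 0.168]
tcp_rot: [0.717, 0.698, -0.0, -0.0]
force: [-0.2, 0.4, -3.8]
width: 0.157
```

Call:
play_rows(
  commands=[
    [-0.0265, -0.0015, 0.002, -0.23],
    [-0.024, -0.0014, 0.0018, -0.23],
    [-0.02, -0.001, 0.0015, -0.23],
    [-0.016, -0.001, 0.001, -0.23],
    [-0.012, -0.001, 0.001, -0.23],
  ],
)

```text
time_s: 18.1
tcp_pos: [0.52, -0.275, 0.1607]
tcp_rot: [0.71, 0.705, -0.0, -0.0]
force: [0.1, -0.0, -3.5]
width: 0.157
```

Call:
play_rows(
  commands=[
    [-0.008, 0, 0, -0.23],
    [-0.004, 0, 0, -0.23],
    [0, 0, 0, 0],
  ],
)

```text
time_s: 18.4
tcp_pos: [0.5208, -0.2855, 0.1609]
tcp_rot: [0.706, 0.708, 0.0, 0.0]
force: [0.6, -1.0, -4.3]
width: 0.152
```

```bash
python3 look.py 8
python3 - <<'E'
import cv2,numpy as np
cv2.imwrite('pics/top8y.png',cv2.imread('pics/top8.png'))
a=cv2.imread('pics/top8.png')[180:300,100:220];cv2.imwrite('pics/top8y.png',cv2.convertScaleAbs(cv2.resize(a,None,fx=5,fy=5),alpha=1.5))
a=cv2.imread('pics/sc8.png')[120:290,50:220];cv2.imwrite('pics/sc8y.png',cv2.resize(a,None,fx=3.5,fy=3.5))
E
```

```text
[ 0.5207 -0.2849  0.1609] 0.12742678454746215 [-0.4916 -0.3535 -3.3395] 0.15633729351835604 18.5
```

View pics/top8y.png

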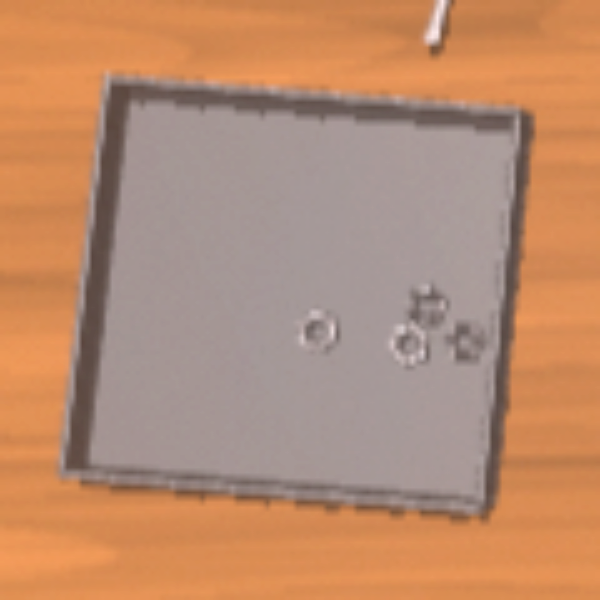

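View pics/sc8y.png

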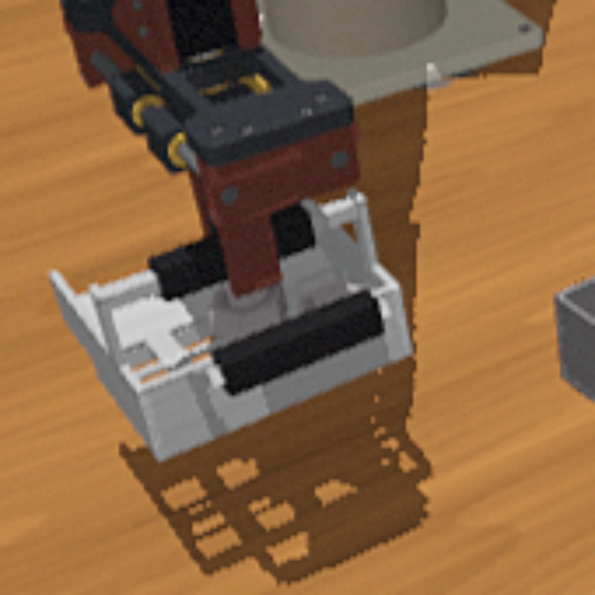

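All four small nuts are in the tray, at (317,330), (408,343), (427,305) and (465,340), and two large ones remain in the sieve. Now I set it down.

Call:
play_rows(
  commands=[
    [0, 0, 0.006, 0],
    [0, 0, 0.014, 0],
    [0, 0, 0.02, 0],
    [0, 0, 0.02, 0],
    [0, 0, 0.016, 0],
  ],
)

```text
time_s: 19.0
tcp_pos: [0.52, -0.2846, 0.0827]
tcp_rot: [0.706, 0.708, -0.0, -0.001]
force: [-0.0, -0.6, -3.2]
width: 0.158
```

Call:
play_rows(
  commands=[
    [0, 0, 0.012, 0],
    [0, 0, 0.007, 0],
    [0, 0, 0.003, 0],
    [0, 0, 0.002, 0],
    [0, 0, 0.001, 0],
  ],
)

```text
time_s: 19.5
tcp_pos: [0.5213, -0.2857, 0.0606]
tcp_rot: [0.707, 0.708, 0.0, 0.001]
force: [-1.3, 1.9, 2.8]
width: 0.155
```

Call:
play_rows(
  commands=[
    [0, 0, 0, 0],
    [0, 0, 0, 0],
    [0, 0, 0, 0],
    [0, 0, 0, 0],
    [0, 0, 0, 0],
  ],
  grip=150,
)

```text
time_s: 20.0
tcp_pos: [0.5208, -0.2855, 0.0601]
tcp_rot: [0.706, 0.708, 0.0, 0.0]
force: [-0.5, 0.4, -0.1]
width: 0.414
```

Call:
play_rows(
  commands=[
    [0, 0, -0.015, 0],
    [0, 0, -0.025, 0],
    [0, 0, -0.03, 0],
    [0, 0, -0.03, 0],
    [0, 0, 0, 0],
  ],
)

```text
time_s: 20.5
tcp_pos: [0.5233, -0.2869, 0.1651]
tcp_rot: [0.706, 0.708, 0.001, 0.004]
force: [0.1, 0.4, 0.5]
width: 0.413
```

Run:
```python
from m import *
from plan import *
g=snap('scene','sc9.png');bars(g,(60,220,180,310))
f=snap('top','top9.png');bars(f,(340,460,190,310))
cv2.imwrite('pics/sc9z.png',cv2.resize(g['color'][140:310,50:220,::-1],None,fx=3.5,fy=3.5))
s=get_state();print(s['tcp_pos'],yaw(s['tcp_rot']),s['force'],s['width']*88)
```

```text
bar [106 180  10  14  79] [ 0.5051 -0.2919  0.1783] zmax 0.1923698938270596 rect 523.7345581054688 -292.7755126953125 9.925728797912598 43.59505844116211 85.71011352539062
bar [106 227  43  26 517] [ 0.5264 -0.2889  0.0786] zmax 0.08597248868616784 rect 523.5764770507812 -288.48919677734375 14.768149375915527 74.85282135009766 0.8100746870040894
bar [123 252  45  29 546] [ 0.5942 -0.2895  0.0658] zmax 0.07301022868867621 rect 591.0985717773438 -288.534912109375 16.295475006103516 75.10538482666016 0.6467606425285339
bar [ 391  195   67  105 1771] [ 0.5123 -0.2655  0.2714] zmax 0.3634031272275988 rect 515.22021484375 -267.6528015136719 99.7671127319336 155.39190673828125 65.50828552246094
bar [387 212  35   6 139] [ 0.5881 -0.2934  0.0711] zmax 0.07438332281216974 rect 588.5313720703125 -289.08538818359375 74.6583023071289 10.78510570526123 89.59197235107422
bar [415 221  10  15  83] [ 0.5515 -0.258   0.2446] zmax 0.2672085235311378 rect 552.7590942382812 -265.4092102050781 25.136266708374023 22.932910919189453 88.94383239746094
bar [453 220   7  27 136] [ 0.5364 -0.2236  0.4557] zmax 0.47136807794630997 rect 539.4415283203125 -225.65103149414062 2.2478513717651367 36.44481658935547 59.607757568359375
[ 0.5211 -0.2857  0.1612] 0.10407546004409651 [-0.1082  0.1356 -0.3253] 36.613481107479224
```

View pics/sc9z.png

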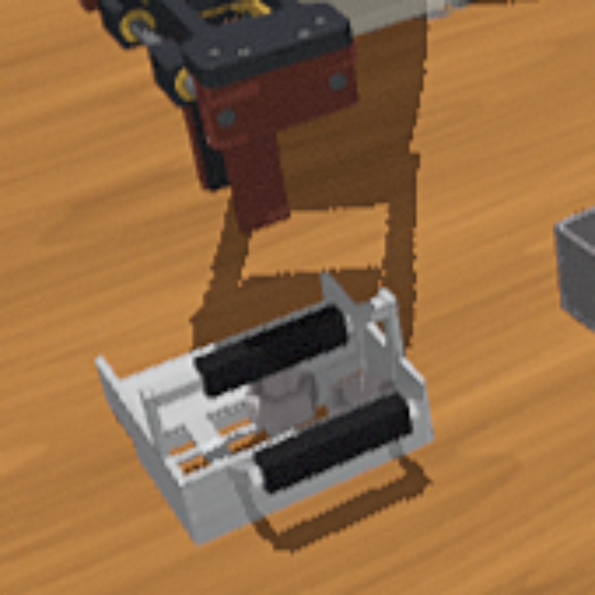

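The sieve stands free with its nuts in, and the rear bar is 68 mm along tool y from here.

Call:
play_rows(
  commands=[
    [-0.001, 0.02, 0, 0],
    [-0.001, 0.028, 0, 0],
    [-0.001, 0.02, 0, 0],
    [0, 0, 0, 0],
    [0, 0, 0.02, 0],
  ],
)

```text
time_s: 21.1
tcp_pos: [0.5895, -0.2886, 0.1407]
tcp_rot: [0.706, 0.708, 0.0, 0.001]
force: [-0.3, -0.2, 0.4]
width: 0.409
```

Call:
play_rows(
  commands=[
    [0, 0, 0.03, 0],
    [0, 0, 0.03, 0],
    [0, 0, 0.02, 0],
    [0, 0, 0.012, 0],
    [0, 0, 0.004, 0],
  ],
)

```text
time_s: 21.6
tcp_pos: [0.587, -0.2877, 0.042]
tcp_rot: [0.707, 0.708, -0.001, -0.002]
force: [0.3, 0.6, 0.1]
width: 0.413
```

Call:
play_rows(
  commands=[
    [0, 0, 0, 0],
    [0, 0, 0, 0],
    [0, 0, 0, 0],
    [0, 0, 0, 0],
    [0, 0, 0, 0],
  ],
  grip=255,
  newtons=60,
)

```text
time_s: 22.1
tcp_pos: [0.5894, -0.2886, 0.045]
tcp_rot: [0.707, 0.708, 0.0, 0.001]
force: [0.4, 0.9, 5.6]
width: 0.152
```

Call:
play_rows(
  commands=[
    [0, 0, -0.003, 0],
    [0, 0, -0.006, 0],
    [0, 0, -0.008, 0],
    [0, 0, -0.005, 0],
    [0, 0, 0, 0],
  ],
)

```text
time_s: 22.6
tcp_pos: [0.5893, -0.2886, 0.067]
tcp_rot: [0.706, 0.708, 0.0, 0.001]
force: [-0.6, -0.2, -4.1]
width: 0.157
```

Run:
```python
from m import *
from plan import *
g=snap('scene','sc10.png')
cv2.imwrite('pics/sc10z.png',cv2.resize(g['color'][140:310,50:220,::-1],None,fx=3.5,fy=3.5))
s=get_state();print(s['tcp_pos'],yaw(s['tcp_rot']),s['force'],s['torque'],s['width']*88)
```

```text
[ 0.589  -0.2885  0.0665] 0.10465836971025079 [-0.3226 -0.3199 -4.7188] [-0.0832 -0.2575 -0.0065] 13.494262081691133
```

View pics/sc10z.png

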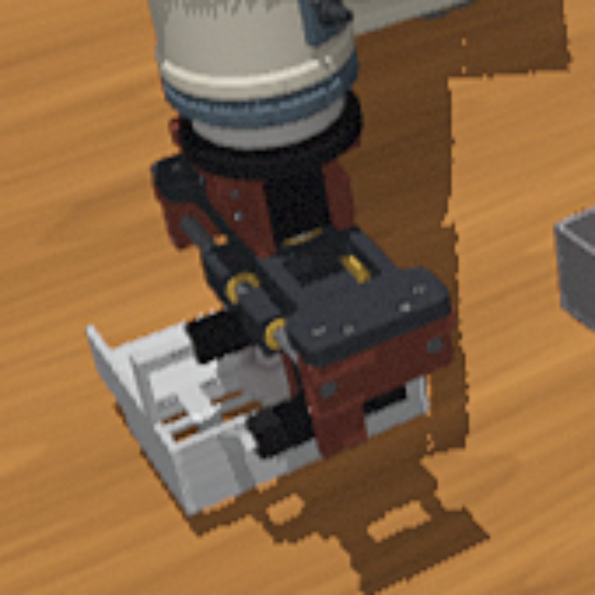

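The sieve is held level by the back bar with nothing lost. I'll carry it up and over the bin.

Call:
play_rows(
  commands=[
    [0, 0, -0.005, 0],
    [0, 0, -0.01, 0],
    [0, 0, -0.015, 0],
    [0, 0, -0.02, 0],
    [0, 0, -0.022, 0],
  ],
)

```text
time_s: 23.15
tcp_pos: [0.5887, -0.2883, 0.1394]
tcp_rot: [0.706, 0.708, 0.0, 0.0]
force: [-0.2, -0.0, -4.2]
width: 0.15
```

Call:
play_rows(
  commands=[
    [0, 0, -0.02, 0],
    [0, 0, -0.016, 0],
    [0, 0, -0.01, 0],
    [0, 0, -0.005, 0],
    [0, 0, 0, 0],
  ],
)

```text
time_s: 23.65
tcp_pos: [0.5888, -0.2884, 0.1894]
tcp_rot: [0.706, 0.708, 0.0, 0.0]
force: [0.2, -0.1, -4.7]
width: 0.159
```

```bash
python3 -c "
from prof import *
prof([.675,.003,.19],5,step=3,top=21);print(get_state()['torque'],get_state()['q'])"
```

```text
[ 0.58884877 -0.28836333  0.18940371] 0.10180221017566136
[[0.0029, 0.0009, -0.0, -0.23], [0.0057, 0.0017, -0.0, -0.23], [0.0086, 0.0026, -0.0, -0.23], [0.0115, 0.0036, -0.0, -0.23], [0.0143, 0.0045, -0.0, -0.23]]
[[0.0171, 0.0055, -0.0, -0.23], [0.02, 0.0065, -0.0, -0.23], [0.0184, 0.0061, -0.0, -0.23], [0.0184, 0.0061, -0.0, -0.23], [0.0184, 0.0062, -0.0, -0.23]]
[[0.0184, 0.0063, -0.0, -0.23], [0.0183, 0.0064, -0.0, -0.23], [0.0183, 0.0064, -0.0, -0.23], [0.0183, 0.0065, -0.0, -0.23], [0.0198, 0.0071, -0.0, -0.23]]
[[0.0169, 0.0062, -0.0, -0.23], [0.0141, 0.0052, -0.0, -0.23], [0.0112, 0.0042, -0.0, -0.23], [0.0084, 0.0032, -0.0, -0.23], [0.0056, 0.0022, -0.0, -0.23]]
[[0.0028, 0.0011, -0.0, -0.23]]
[-0.08208727 -0.27607574 -0.00145004] [-4.73539783e-01  5.03559217e-01  1.58295974e+00  2.42455416e-05
  1.05435371e+00 -4.75328431e-01]
```

Call:
play_rows(
  commands=[
    [0.003, 0.001, 0, -0.23],
    [0.0055, 0.0017, 0, -0.23],
    [0.0085, 0.0026, 0, -0.23],
    [0.0115, 0.0035, 0, -0.23],
    [0.0145, 0.0045, 0, -0.23],
  ],
)

```text
time_s: 24.15
tcp_pos: [0.6017, -0.2441, 0.1886]
tcp_rot: [0.699, 0.715, -0.0, -0.0]
force: [0.3, -0.3, -3.6]
width: 0.161
```

Call:
play_rows(
  commands=[
    [0.017, 0.0055, 0, -0.23],
    [0.0195, 0.0063, 0, -0.23],
    [0.0185, 0.006, 0, -0.23],
    [0.0185, 0.006, 0, -0.23],
    [0.0185, 0.0062, 0, -0.23],
  ],
)

```text
time_s: 24.65
tcp_pos: [0.6291, -0.15, 0.189]
tcp_rot: [0.692, 0.722, 0.0, 0.0]
force: [-1.0, -0.1, -4.0]
width: 0.155
```

Call:
play_rows(
  commands=[
    [0.0185, 0.0063, 0, -0.23],
    [0.0183, 0.0064, 0, -0.23],
    [0.0183, 0.0064, 0, -0.23],
    [0.0183, 0.0065, 0, -0.23],
    [0.0195, 0.007, 0, -0.23],
  ],
)

```text
time_s: 25.15
tcp_pos: [0.657, -0.0563, 0.1889]
tcp_rot: [0.685, 0.729, -0.0, 0.0]
force: [0.8, -1.0, -3.7]
width: 0.156
```

Call:
play_rows(
  commands=[
    [0.017, 0.0062, 0, -0.23],
    [0.014, 0.0052, 0, -0.23],
    [0.011, 0.0042, 0, -0.23],
    [0.0085, 0.0032, 0, -0.23],
    [0.0055, 0.0022, 0, -0.23],
  ],
)

```text
time_s: 25.65
tcp_pos: [0.6739, 0.0001, 0.1888]
tcp_rot: [0.677, 0.736, -0.0, -0.0]
force: [0.1, -0.5, -3.7]
width: 0.154
```

Call:
play_rows(
  commands=[
    [0.003, 0.001, 0, -0.23],
    [0, 0, 0, 0],
    [0, 0, 0, 0],
  ],
)

```text
time_s: 25.95
tcp_pos: [0.6744, 0.002, 0.1889]
tcp_rot: [0.676, 0.737, -0.0, 0.0]
force: [-0.1, -0.7, -4.3]
width: 0.164
```

```bash
cat > lookb.py <<'E'
import sys
from m import *
from plan import *
k=sys.argv[1]
g=snap('scene','sc%s.png'%k)
cv2.imwrite('pics/sc%sz.png'%k,cv2.resize(g['color'][80:270,180:370,::-1],(590,590)))
s=get_state();print(s['tcp_pos'],yaw(s['tcp_rot']),s['force'],s['torque'],s['width']*88,s['time_s'])
E
python3 lookb.py 11
```

```text
[0.6744 0.002  0.1889] 4.90282285352523 [ 0.0353  0.2351 -3.9519] [-0.1261 -0.1911  0.0072] 13.509309323719265 26.0
```

View pics/sc11z.png

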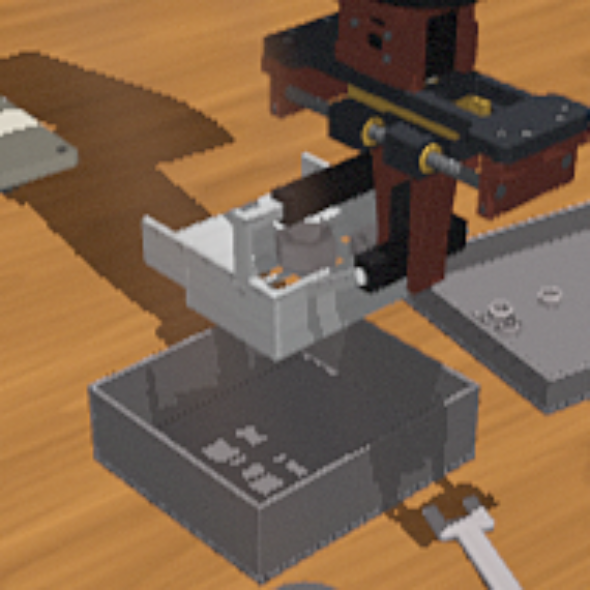

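It hangs level over the bin. The tool can't be tilted with these rows, so I'll ease the grip and let the sieve's weight turn the bar between the pads.

Call:
play_rows(
  commands=[
    [0, 0, 0, 0],
    [0, 0, 0, 0],
  ],
  newtons=30,
)

```text
time_s: 26.2
tcp_pos: [0.6745, 0.0021, 0.1889]
tcp_rot: [0.676, 0.737, -0.0, 0.0]
force: [1.0, 0.2, -4.0]
width: 0.156
```

Call:
play_rows(
  commands=[
    [0, 0, 0, 0],
    [0, 0, 0, 0],
  ],
  newtons=20,
)

```text
time_s: 26.4
tcp_pos: [0.6745, 0.0024, 0.1889]
tcp_rot: [0.676, 0.737, -0.0, -0.0]
force: [-0.4, -0.2, -4.1]
width: 0.158
```

Call:
play_rows(
  commands=[
    [0, 0, 0, 0],
    [0, 0, 0, 0],
  ],
  newtons=15,
)

```text
time_s: 26.6
tcp_pos: [0.6745, 0.0025, 0.1888]
tcp_rot: [0.676, 0.737, -0.0, -0.0]
force: [0.9, 0.1, -4.1]
width: 0.157
```

```bash
python3 lookb.py 12
```

```text
[0.6745 0.0025 0.1889] 4.935304931063594 [-0.5336  0.5377 -3.6202] [-0.0588 -0.2407  0.0085] 13.843749020000809 26.65
```

View pics/sc12z.png

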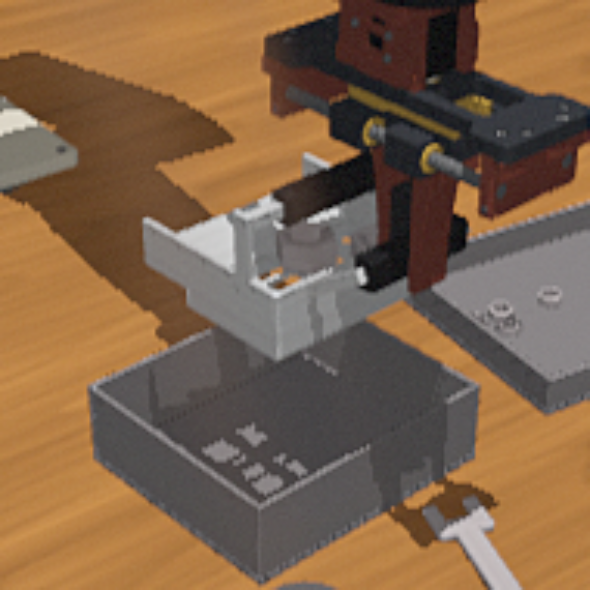

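Call:
play_rows(
  commands=[
    [0, 0, 0, 0],
    [0, 0, 0, 0],
  ],
  newtons=12,
)

```text
time_s: 26.85
tcp_pos: [0.6745, 0.0025, 0.1889]
tcp_rot: [0.676, 0.737, -0.0, -0.0]
force: [-0.0, -0.4, -3.1]
width: 0.162
```

Call:
play_rows(
  commands=[
    [0, 0, 0, 0],
    [0, 0, 0, 0],
  ],
  newtons=10,
)

```text
time_s: 27.05
tcp_pos: [0.6745, 0.0025, 0.1889]
tcp_rot: [0.676, 0.737, -0.0, -0.0]
force: [0.4, 0.3, -2.9]
width: 0.188
```

Call:
play_rows(
  commands=[
    [0, 0, 0, 0],
  ],
)

```text
time_s: 27.15
tcp_pos: [0.6745, 0.0025, 0.1889]
tcp_rot: [0.676, 0.737, -0.0, 0.0]
force: [0.7, 0.5, -3.9]
width: 0.21
```

```bash
python3 lookb.py 13
```

```text
[0.6745 0.0025 0.1889] 4.933427323553122 [ 0.4963  0.2562 -3.4104] [-0.0756 -0.1862 -0.043 ] 19.14510108665766 27.2
```

View pics/sc13z.png

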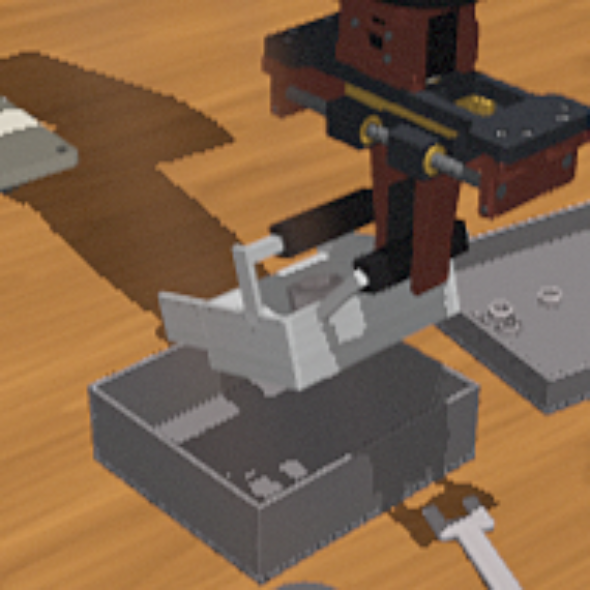

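It's tilting slowly and under control at 10 N, so I'll keep going.

Call:
play_rows(
  commands=[
    [0, 0, 0, 0],
    [0, 0, 0, 0],
  ],
)

```text
time_s: 27.4
tcp_pos: [0.6745, 0.0025, 0.1889]
tcp_rot: [0.676, 0.737, -0.0, -0.0]
force: [1.0, 0.6, -3.8]
width: 0.253
```

```bash
python3 lookb.py 14
```

```text
[0.6746 0.0025 0.189 ] 4.933767796148565 [ 1.0066 -0.0252 -3.474 ] [-0.0492 -0.261  -0.0186] 22.986564526316904 27.45
```

View pics/sc14z.png

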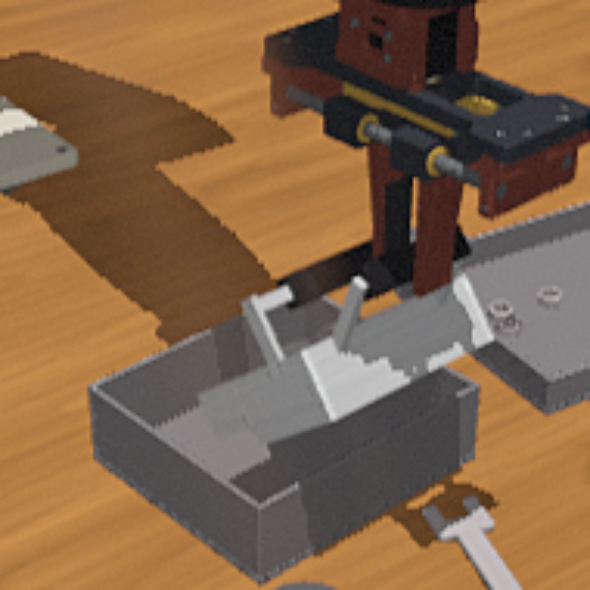

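Call:
play_rows(
  commands=[
    [0, 0, 0, 0],
    [0, 0, 0, 0],
    [0, 0, 0, 0],
  ],
)

```text
time_s: 27.75
tcp_pos: [0.6745, 0.0025, 0.189]
tcp_rot: [0.676, 0.737, 0.0, 0.0]
force: [-0.1, 0.0, -2.2]
width: 0.262
```

```bash
python3 lookb.py 15
```

```text
[0.6745 0.0025 0.189 ] 4.929582517788932 [ 0.6642 -0.6342 -2.4164] [-0.0105  0.0085 -0.0353] 22.761484130547046 27.8
```

View pics/sc15z.png

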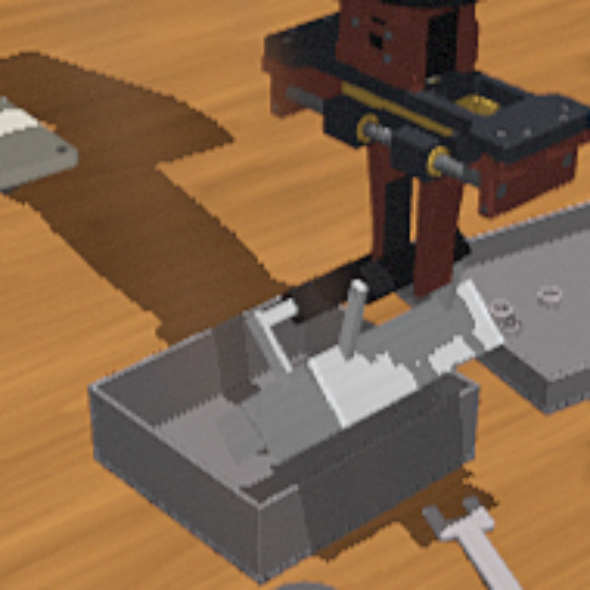

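The force has dropped to 2.4 N, which is the empty sieve. I'll lift gently and check the bin.

Call:
play_rows(
  commands=[
    [0, 0, -0.004, 0],
    [0, 0, -0.008, 0],
    [0, 0, -0.013, 0],
    [0, 0, -0.018, 0],
    [0, 0, -0.02, 0],
  ],
)

```text
time_s: 28.3
tcp_pos: [0.6745, 0.0025, 0.2534]
tcp_rot: [0.676, 0.737, 0.0, 0.0]
force: [0.8, 0.0, -1.9]
width: 0.26
```

Call:
play_rows(
  commands=[
    [0, 0, -0.018, 0],
    [0, 0, -0.014, 0],
    [0, 0, -0.009, 0],
    [0, 0, -0.005, 0],
    [0, 0, -0.002, 0],
  ],
)

```text
time_s: 28.8
tcp_pos: [0.6745, 0.0025, 0.3002]
tcp_rot: [0.676, 0.737, 0.0, 0.0]
force: [0.5, 0.0, -2.8]
width: 0.266
```

```bash
python3 lookb.py 16
python3 - <<'E'
from h import *
f=snap('top','top16.png');cv2.imwrite('pics/top16z.png',cv2.resize(f['color'][150:300,220:370,::-1],None,fx=4,fy=4))
E
```

```text
[0.6744 0.0025 0.3   ] 4.930839827165581 [-0.1687  0.2656 -2.1526] [-0.0385 -0.0173  0.0301] 22.762355242811108 28.85
```

View pics/sc16z.png

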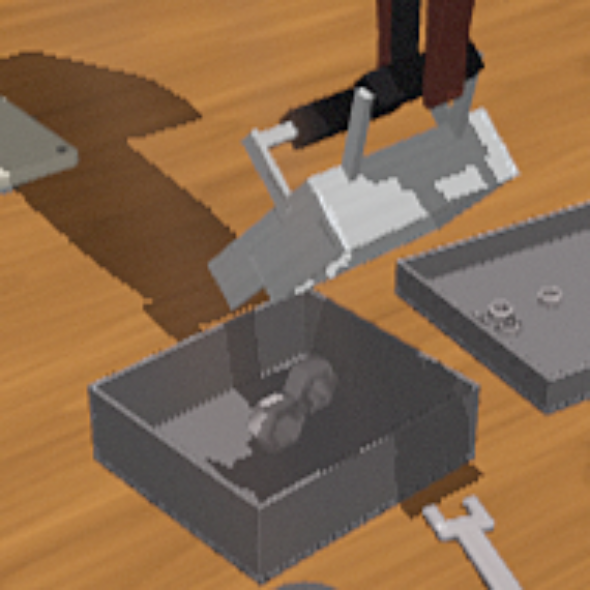

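View pics/top16z.png

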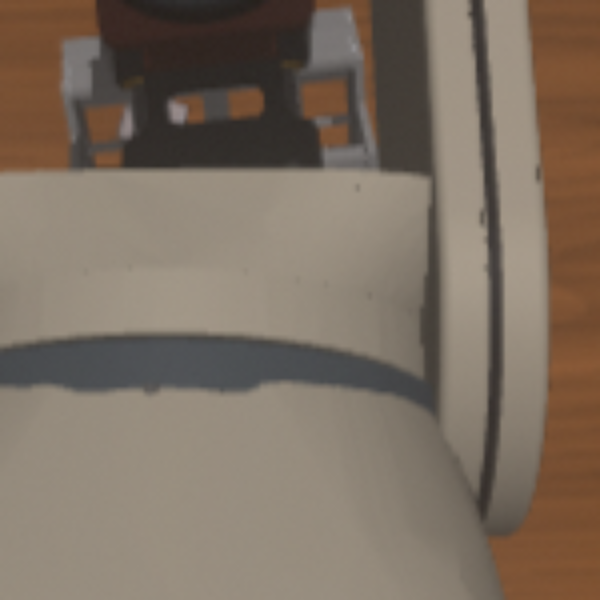

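Both large nuts are in the bin, at (275,420) and (312,385) in the crop. Next I measure the sieve's tilt from the depth of its back wall.

```bash
cat > tilt.py <<'E'
from m import *
def tilt(g,roi):
    P=pts(g);c=g['color'].astype(int);u0,u1,v0,v1=roi
    Q=P[v0:v1,u0:u1].reshape(-1,3);C=c[v0:v1,u0:u1].reshape(-1,3)
    Q=Q[(C.min(1)>90)&(np.ptp(C,axis=1)<30)]
    m=np.median(Q,0)
    for _ in range(6):
        U,S,V=np.linalg.svd(Q-Q.mean(0),full_matrices=False);n=V[2];d=abs((Q-Q.mean(0))@n);Q=Q[d<max(2*np.median(d),.0015)]
    print(len(Q),Q.mean(0),n,'elev of normal',np.degrees(np.arcsin(abs(n[2]))))
E
python3 - <<'E'
from tilt import *
g=grab_frame('scene');s=190/590
tilt(g,[180+int(345*s),180+int(430*s),80+int(175*s),80+int(230*s)])
E
```

```text
280 [ 0.6776 -0.0172  0.2427] [ 0.8027  0.103  -0.5874] elev of normal 35.97365329613043
```

The plane normal puts the tilt at about 54°, and it's stable. I'll carry the sieve back to the free spot and then lay it flat by rolling it on the bench.

```bash
python3 -c "
from prof import *
prof([.487,-.289,.25],0,step=3,top=24)"
```

```text
[0.67418329 0.00251368 0.29914151] 4.934237808230087
[[-0.0024, -0.0018, 0.0004, 0.22], [-0.0047, -0.0036, 0.0008, 0.22], [-0.0071, -0.0054, 0.0013, 0.22], [-0.0095, -0.0071, 0.0017, 0.22], [-0.0119, -0.0089, 0.0021, 0.22]]
[[-0.0143, -0.0106, 0.0025, 0.22], [-0.0168, -0.0123, 0.0029, 0.22], [-0.0192, -0.014, 0.0034, 0.22], [-0.0179, -0.0129, 0.0031, 0.22], [-0.018, -0.0129, 0.0031, 0.22]]
[[-0.018, -0.0128, 0.0031, 0.22], [-0.0181, -0.0127, 0.0031, 0.22], [-0.0181, -0.0127, 0.0031, 0.22], [-0.0182, -0.0126, 0.0031, 0.22], [-0.0196, -0.0135, 0.0034, 0.22]]
[[-0.0172, -0.0117, 0.0029, 0.22], [-0.0148, -0.01, 0.0025, 0.22], [-0.0123, -0.0083, 0.0021, 0.22], [-0.0099, -0.0066, 0.0017, 0.22], [-0.0074, -0.0049, 0.0013, 0.22]]
[[-0.005, -0.0032, 0.0008, 0.22], [-0.0025, -0.0016, 0.0004, 0.22]]
```

Call:
play_rows(
  commands=[
    [-0.0024, -0.0018, 0, 0.22],
    [-0.0047, -0.0036, 0, 0.22],
    [-0.007, -0.0054, 0, 0.22],
    [-0.0095, -0.007, 0.001, 0.22],
    [-0.012, -0.009, 0.002, 0.22],
  ],
  newtons=12,
)

```text
time_s: 29.45
tcp_pos: [0.65, -0.0359, 0.2968]
tcp_rot: [0.683, 0.73, 0.0, 0.0]
force: [0.0, -0.5, -2.3]
width: 0.26
```

Call:
play_rows(
  commands=[
    [-0.0143, -0.0106, 0.0025, 0.22],
    [-0.0168, -0.0123, 0.003, 0.22],
    [-0.0185, -0.0135, 0.003, 0.22],
    [-0.018, -0.013, 0.003, 0.22],
    [-0.018, -0.013, 0.003, 0.22],
  ],
)

```text
time_s: 29.95
tcp_pos: [0.5917, -0.126, 0.2822]
tcp_rot: [0.69, 0.723, -0.0, 0.0]
force: [0.1, -0.9, -1.9]
width: 0.257
```

Call:
play_rows(
  commands=[
    [-0.018, -0.0128, 0.003, 0.22],
    [-0.018, -0.0127, 0.003, 0.22],
    [-0.018, -0.0127, 0.003, 0.22],
    [-0.018, -0.0126, 0.003, 0.22],
    [-0.0195, -0.0135, 0.0035, 0.22],
  ],
)

```text
time_s: 30.45
tcp_pos: [0.5311, -0.2197, 0.2668]
tcp_rot: [0.697, 0.717, -0.0, 0.0]
force: [0.5, -0.5, -2.3]
width: 0.261
```

Call:
play_rows(
  commands=[
    [-0.0175, -0.0118, 0.003, 0.22],
    [-0.015, -0.01, 0.0025, 0.22],
    [-0.0125, -0.0083, 0.002, 0.22],
    [-0.01, -0.0066, 0.0017, 0.22],
    [-0.0075, -0.005, 0.0013, 0.22],
  ],
)

```text
time_s: 30.95
tcp_pos: [0.4915, -0.2825, 0.2563]
tcp_rot: [0.704, 0.71, 0.0, 0.0]
force: [0.5, -0.6, -2.2]
width: 0.263
```

Call:
play_rows(
  commands=[
    [-0.005, -0.003, 0.001, 0.22],
    [-0.0025, -0.0015, 0, 0.22],
    [0, 0, 0, 0],
  ],
)

```text
time_s: 31.25
tcp_pos: [0.488, -0.2891, 0.2554]
tcp_rot: [0.707, 0.708, 0.0, 0.0]
force: [0.6, 0.1, -2.6]
width: 0.262
```

```bash
cat > lookc.py <<'E'
import sys
from m import *
from plan import *
k=sys.argv[1]
g=snap('scene','sc%s.png'%k)
cv2.imwrite('pics/sc%sz.png'%k,cv2.resize(g['color'][90:290,30:230,::-1],(590,590)))
s=get_state();print(s['tcp_pos'],yaw(s['tcp_rot']),s['force'],s['torque'],s['width']*88,s['time_s'])
E
python3 lookc.py 17
```

```text
[ 0.4881 -0.2889  0.2554] 0.10091373538084719 [-0.1753 -0.2689 -3.0221] [-0.0698 -0.0102  0.003 ] 22.653761277761646 31.3
```

View pics/sc17z.png

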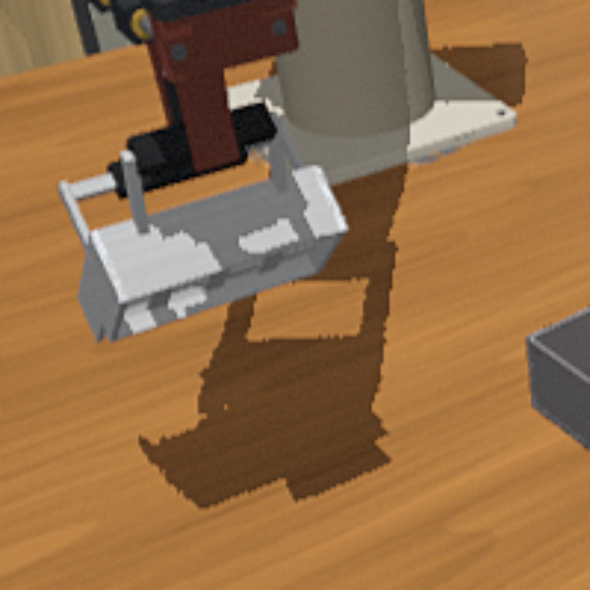

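View pics/sc17.png

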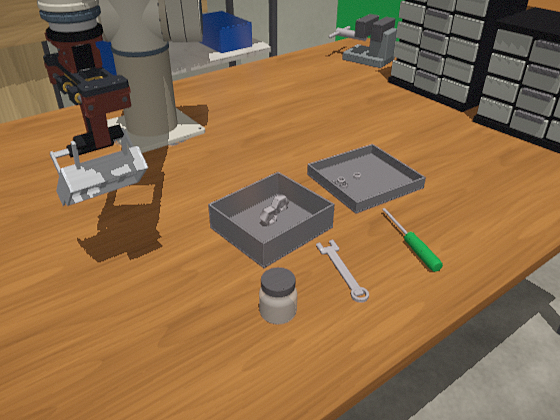

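Run:
```python
from tilt import *
g=grab_frame('scene');s=200/590
tilt(g,[30+int(125*s),30+int(290*s),90+int(195*s),90+int(260*s)])
P=pts(g);c=g['color']
m=np.zeros(c.shape[:2],bool);m[120:210,45:150]=1
m&=(c.min(2)>80)&(np.ptp(c.astype(int),axis=2)<30)&(P[...,2]>.03)&(P[...,0]<.62)
Q=P[m];print('lowest',Q[np.argsort(Q[:,2])[:400:40]],'n',len(Q))
```

```text
866 [ 0.49   -0.2973  0.2111] [ 0.4466 -0.1582 -0.8806] elev of normal 61.716539324627924
lowest [[ 0.0281 -0.0595  0.0301]
 [ 0.0337 -0.0611  0.0357]
 [ 0.0032 -0.0694  0.0409]
 [ 0.053  -0.0399  0.0458]
 [ 0.0478 -0.0563  0.0514]
 [ 0.06   -0.03    0.0571]
 [ 0.4479 -0.2704  0.1364]
 [ 0.447  -0.3031  0.1381]
 [ 0.4456 -0.2403  0.1387]
 [ 0.4485 -0.3459  0.1393]] n 3712
```

Run:
```python
from tilt import *
g=grab_frame('scene');P=pts(g)
for u in (80,95,115):
    print(u);print(np.hstack([np.arange(140,206,3)[:,None],P[140:206:3,u],g['color'][140:206:3,u]]))
```

```text
80
[[140.       0.4921  -0.3183   0.2687  39.      42.      40.    ]
 [143.       0.4971  -0.3206   0.2663  39.      40.      39.    ]
 [146.       0.4995  -0.3223   0.2627  32.      29.      30.    ]
 [149.       0.4419  -0.3097   0.2283  30.      28.      30.    ]
 [152.       0.4391  -0.3102   0.2215  32.      32.      35.    ]
 [155.       0.0244  -0.2135  -0.002  156.      99.      47.    ]
 [158.       0.0473  -0.2207   0.002  179.     120.      63.    ]
 [161.       0.0609  -0.2257   0.0013 188.     126.      66.    ]
 [164.       0.4829  -0.3252   0.2238 111.     113.     114.    ]
 [167.       0.4831  -0.3264   0.2188  94.      96.      95.    ]
 [170.       0.4846  -0.3279   0.2144 203.     202.     203.    ]
 [173.       0.4864  -0.3295   0.2102 196.     196.     197.    ]
 [176.       0.4907  -0.3316   0.2074 200.     200.     200.    ]
 [179.       0.4947  -0.3337   0.2045 195.     196.     195.    ]
 [182.       0.5003  -0.3361   0.2025 192.     192.     193.    ]
 [185.       0.5016  -0.3376   0.198  196.     196.     196.    ]
 [188.       0.5045  -0.3394   0.1945 201
[... 2568 characters left out ...]
87   0.1991 197.     199.     197.    ]
 [176.       0.5051  -0.2808   0.1957 172.     171.     171.    ]
 [179.       0.4612  -0.2688   0.1636 107.     109.     108.    ]
 [182.       0.4421  -0.2643   0.146  114.     114.     114.    ]
 [185.       0.4464  -0.2667   0.1427 119.     121.     120.    ]
 [188.       0.4489  -0.2686   0.1383 119.     124.     125.    ]
 [191.       0.2401  -0.2089  -0.001   97.      63.      33.    ]
 [194.       0.2535  -0.2143   0.      79.      49.      23.    ]
 [197.       0.2654  -0.2191   0.0002 139.      91.      49.    ]
 [200.       0.2799  -0.2248   0.0022 168.     114.      62.    ]
 [203.       0.2882  -0.2285   0.0003 174.     120.      64.    ]]
```

The wall profile gives a tilt of about 49° with the lip at z of about 0.124. I'll lower it to contact, then roll it flat.

Call:
play_rows(
  commands=[
    [0, 0, 0.007, 0],
    [0, 0, 0.015, 0],
    [0, 0, 0.022, 0],
    [0, 0, 0.025, 0],
    [0, 0, 0.022, 0],
  ],
  newtons=10,
)

```text
time_s: 31.9
tcp_pos: [0.4878, -0.2887, 0.1629]
tcp_rot: [0.706, 0.708, -0.0, -0.0]
force: [-0.4, -0.1, -2.7]
width: 0.265
```

Call:
play_rows(
  commands=[
    [0, 0, 0.015, 0],
    [0, 0, 0.008, 0],
    [0, 0, 0.004, 0],
    [0, 0, 0.003, 0],
    [0, 0, 0, 0],
  ],
)

```text
time_s: 32.4
tcp_pos: [0.4885, -0.2894, 0.135]
tcp_rot: [0.706, 0.708, 0.0, 0.001]
force: [0.3, -0.3, 0.4]
width: 0.26
```

Call:
play_rows(
  commands=[
    [0, 0.005, 0.003, 0],
    [0, 0.0048, 0.0028, 0],
    [0, 0.009, 0.0063, 0],
    [0, 0.0066, 0.005, 0],
    [0, 0, 0, 0],
  ],
)

```text
time_s: 32.9
tcp_pos: [0.5141, -0.2888, 0.1163]
tcp_rot: [0.706, 0.708, -0.0, -0.0]
force: [0.8, -0.3, -0.8]
width: 0.24
```

```bash
python3 lookc.py 18
```

```text
[ 0.5136 -0.2888  0.1165] 0.13066552048668342 [ 0.4589 -0.4338 -0.5433] [-0.092  -0.001  -0.0195] 21.58288885447192 32.95
```

View pics/sc18z.png

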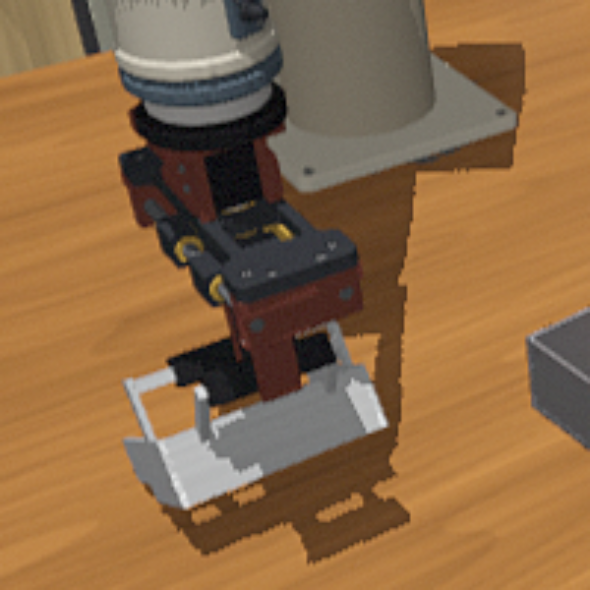

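The roll works: the finger width has shrunk to 21.6 mm. I continue along the arc.

Call:
play_rows(
  commands=[
    [0, 0.0105, 0.0055, 0],
    [0, 0.01, 0.0064, 0],
    [0, 0.0095, 0.007, 0],
    [0, 0.0087, 0.008, 0],
    [0, 0, 0, 0],
  ],
)

```text
time_s: 33.45
tcp_pos: [0.5527, -0.2886, 0.0888]
tcp_rot: [0.706, 0.708, -0.0, -0.001]
force: [-0.1, 0.2, -2.7]
width: 0.208
```

Call:
play_rows(
  commands=[
    [0, 0.008, 0.009, 0],
    [0, 0.007, 0.0095, 0],
    [0, 0.005, 0.008, 0],
    [0, 0, 0, 0],
  ],
)

```text
time_s: 33.85
tcp_pos: [0.5721, -0.2887, 0.0625]
tcp_rot: [0.706, 0.708, -0.0, -0.001]
force: [0.6, 0.4, -1.8]
width: 0.163
```

```bash
python3 lookc.py 19
```

```text
[ 0.5718 -0.2887  0.063 ] 0.10747151685975649 [ 0.2996 -0.5777 -2.09  ] [-0.0675 -0.0388 -0.0039] 14.443279840708994 33.9
```

View pics/sc19z.png

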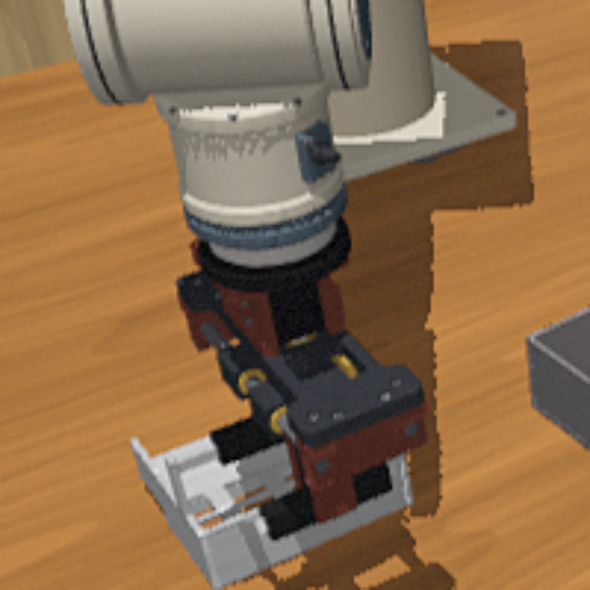

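Call:
play_rows(
  commands=[
    [0, 0.002, 0.004, 0],
    [0, 0.001, 0.003, 0],
    [0, 0, 0.002, 0],
    [0, 0, 0, 0],
  ],
)

```text
time_s: 34.3
tcp_pos: [0.5765, -0.2894, 0.0563]
tcp_rot: [0.707, 0.708, 0.001, 0.002]
force: [0.6, 1.6, 5.5]
width: 0.16
```

```bash
python3 lookc.py 20
python3 - <<'E'
from h import *
g=grab_frame('scene');P=pts(g)
c=g['color'].astype(int);m=np.zeros(c.shape[:2],bool);m[225:305,65:180]=1
m&=(c.min(2)>80)&(np.ptp(c,axis=2)<30)&(P[...,0]>.4)
Q=P[m];print(Q[:,2].min(),[np.percentile(Q[:,2],p) for p in(1,2,5)], Q[:,0].min(),Q[:,0].max())
E
```

```text
[ 0.5765 -0.2895  0.0563] 0.08544026463868812 [1.2883 1.1157 5.1428] [ 0.1107 -0.0801 -0.0191] 13.982404809001295 34.35
-0.0030708970942417467 [np.float64(-0.0007931795658076238), np.float64(-0.0001317640401588336), np.float64(0.0013125751123578594)] 0.4149094235236108 1.242535489049064
```

View pics/sc20z.png

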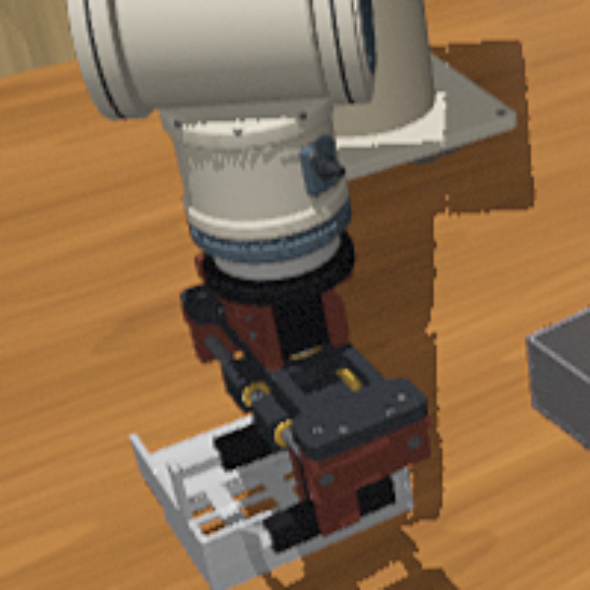

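The sieve sits on the bench, with 5 N upward on the tool and the bar square in the pads. I'll release and retreat upward.

Call:
play_rows(
  commands=[
    [0, 0, 0, 0],
    [0, 0, 0, 0],
    [0, 0, 0, 0],
    [0, 0, 0, 0],
    [0, 0, 0, 0],
  ],
  grip=150,
)

```text
time_s: 34.9
tcp_pos: [0.5749, -0.2889, 0.0547]
tcp_rot: [0.707, 0.708, -0.0, -0.0]
force: [0.2, 0.1, -0.5]
width: 0.405
```

Call:
play_rows(
  commands=[
    [0, 0, -0.01, 0],
    [0, 0, -0.02, 0],
    [0, 0, -0.03, 0],
    [0, 0, -0.04, 0],
    [0, 0, -0.04, 0],
  ],
)

```text
time_s: 35.4
tcp_pos: [0.5747, -0.2888, 0.1966]
tcp_rot: [0.707, 0.708, -0.0, -0.0]
force: [0.2, -0.2, -0.2]
width: 0.415
```

Call:
play_rows(
  commands=[
    [-0.04, 0, -0.02, 0],
    [-0.045, 0, 0, 0],
    [-0.045, 0, 0, 0],
    [-0.03, 0, 0, 0],
    [0, 0, 0, 0],
  ],
)

```text
time_s: 35.9
tcp_pos: [0.5746, -0.4529, 0.2155]
tcp_rot: [0.708, 0.706, -0.0, 0.001]
force: [-0.1, 0.3, -1.0]
width: 0.411
```

Run:
```python
from m import *
from plan import *
g=snap('scene','sc21.png');bars(g,(60,220,180,310));f=snap('top','top21.png');bars(f,(340,460,190,310))
P=pts(g);c=g['color'].astype(int)
b=cv2.resize(g['color'][170:310,50:190,::-1],None,fx=4,fy=4);cv2.imwrite('pics/sc21z.png',b)
for nm,h0,h1,(cx,cy) in(('bin',.008,.052,(.566,-.0066)),('tray',.008,.026,(.5523,.277))):
    m=(P[...,2]>h0)&(P[...,2]<h1)&(abs(P[...,0]-cx)<.07)&(abs(P[...,1]-cy)<.075);m=m.astype(np.uint8)
    n,l,s,ce=cv2.connectedComponentsWithStats(m)
    for i in range(1,n):
        if s[i,4]>9: print(nm,s[i],P[l==i].mean(0),P[l==i][:,2].max())
s=get_state();print(s['tcp_pos'],s['force'],s['time_s'])
```

```text
bar [102 224  44  25 485] [ 0.512  -0.2901  0.0785] zmax 0.08613811159611297 rect 509.60162353515625 -289.0755310058594 13.416621208190918 74.62003326416016 1.0967140197753906
bar [119 249  45  27 531] [ 0.5799 -0.2904  0.0656] zmax 0.07298745532575857 rect 577.42724609375 -288.7616271972656 75.4019775390625 14.039708137512207 89.17906951904297
bar [394 219  28   5  62] [ 0.5719 -0.302   0.0719] zmax 0.07441974848759962 rect 573.370361328125 -294.48834228515625 59.58524703979492 8.997566223144531 89.50885772705078
bar [392 248  34   7 145] [ 0.5064 -0.2939  0.085 ] zmax 0.08711382067312516 rect 506.4412841796875 -288.65985107421875 11.326205253601074 73.02738189697266 2.3108608722686768
bin [259 194  30  31 458] [0.5453 0.017  0.026 ] 0.04087354785093717
tray [353 172   8   5  31] [0.5328 0.2703 0.0118] 0.015024965555966009
tray [337 177  11  10  64] [0.5357 0.2215 0.0113] 0.015263556412080189
tray [332 180   5   5  11] [0.5274 0.2053 0.0121] 0.014881701213016565
[ 0.5748 -0.4491  0.215 ] [-0.5488  0.4843 -0.4848] 36.0
```

View pics/sc21.png

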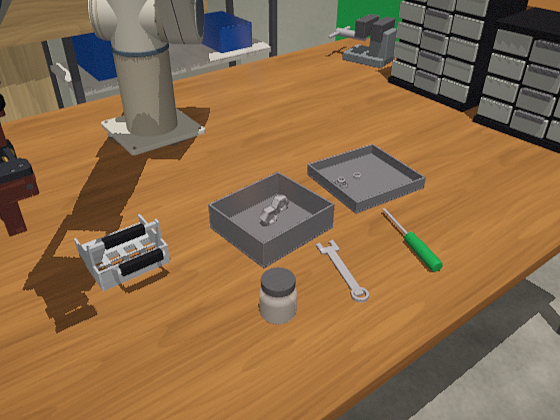

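View pics/top21.png

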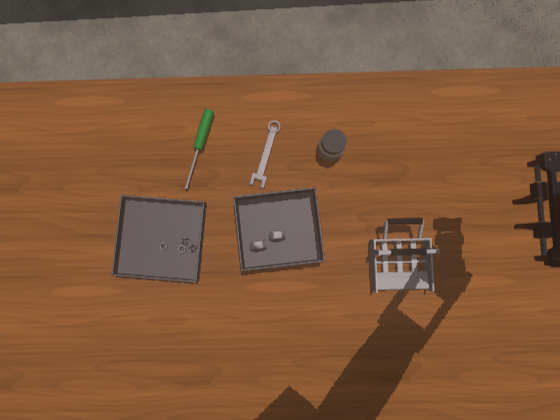

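View pics/sc21z.png

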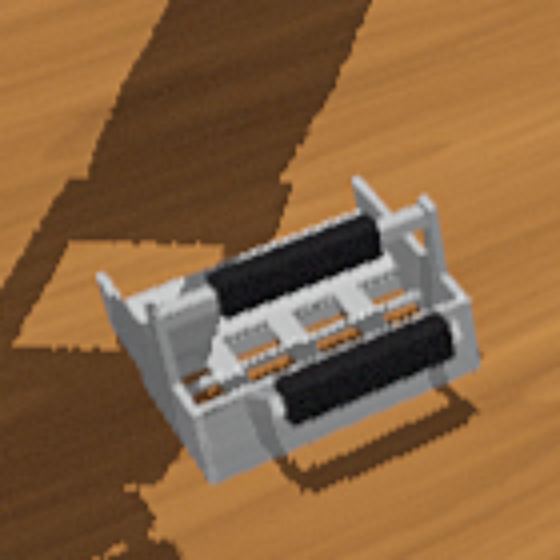

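The sieve stands level and empty: its bar heights of 86 and 73 mm match the start. Both large nuts are in the bin at (258,245) and (277,236) in the top view, all four small nuts are in the tray, and the bystanders haven't moved. I'm handing in.

```bash
python3 -c "
from rig import *
print(sign_off())"
```

```text
the job is handed in; nothing more can be done
None
```

I finished the job and handed it in at about 36 s of the 72 s allowed. `sign_off` gave no verdict.

- **Small nuts:** I held the sieve by its overhead bar and shook it above the tray. After the first shake I counted only three nuts, so I shook twice more. Both camera views then showed four. The last depth check found the lone nut plus the cluster of three, partly merged, and the top view shows all four in the tray.
- **Large nuts:** I set the sieve down, let go and took it by the back bar. The moves cannot tilt the tool, so over the bin I eased the grip from 60 N to 10 N. The sieve's own weight then tipped it to about 50° (fits gave 49° and 54°). Both nuts slid into the bin and rest on edge there, topping out at 41 mm.
- **Sieve:** I rolled it flat on the bench near its starting place, released it and backed off. Its bar heights match the start to about 1 mm. Its centre is roughly 290 mm from the bin's and 570 mm from the tray's.
- **Bystanders:** the screwdriver, wrench and jar look unmoved in the pictures; I did not measure them.

At the last check the tool force was about zero and the gripper was clear of everything. One tilt fit, taken on the back wall before lowering the sieve, gave a wrong answer, so I used a depth profile of the wall instead.

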